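Dispense steel balls from a selector-dial tub on the welding bench

ROBOT

A 6-joint arm with a two-finger parallel gripper is mounted at the origin on the work surface. World frame = base frame: x ahead of the robot, y to its left, z up, the work surface at z = 0. Lengths are in mm, angles in rad, forces in N, time in s.
With the tool pointing down it reaches from about 325 to 900 mm from the base axis. Payload 3.5 kg.
Tool frame: the origin (TCP) lies on the centre line of the jaws, within the pads' length; the fingertips stand 17 mm ahead of it and the grasp point (between the pads) lies 2 mm behind it; z points along the fingers, x is the direction in which the jaws open and shut, and the axes are right-handed (so a half turn about z gives the same grasp; the last joint's range is limited). The gripper opens to 85 mm and grips with 20 to 120 N. Pads are 22 mm wide; open, the fingers measure 114 mm over their backs; the gripper's body (76 mm by 85 mm) begins 54 mm behind the grasp point. The pads swing forward as they close: fully open they stand 13 mm farther back than shut.
Start: joints at [-1.432, 0.276, -0.026, 1.268, 0, 1.467], TCP at [149.644, -606.818, 248.313] pointing down, gripper open.
Joint ranges: [-3.12, 3.12], [-0.85, 1.88], [-1.08, 1.24], [-1.95, 2.15], [-1.57, 1.53], [-3.14, 3.14]. Speed limits (rad/s): [2.57, 2.57, 3.14, 3.14, 3.14, 3.14].

INTERFACE

Orientations are given as a unit quaternion [x, y, z, w].
In Python, from workcell import sense, get_image, finish_job gives the robot as it stands.
- The arm moves only by the tool drive_tool, never from a script. Its argument "plan" is text: rows parted by semicolons, each of 4 numbers parted by spaces: the shift along the world's x, y, z in mm, then the turn about the world's z in degrees. In form: tx ty tz turn; .... A call has 1 to 20 rows; each row shifts and turns the commanded pose from where the row before left it; what a row does not reach is not made up. A row lasts 1/10 s, in which the tool goes at most 50 mm and 8.59 degrees, less where a joint would pass 70% of its speed; a pose out of reach is approached as far as the arm can. A call is refused whole if a number of a shift passes 50 or a number of a turn 8.59, either way. A call with a gripper value outside its range is refused whole. "claw" is the finger opening in mm, from 0 to 85.4, set as the call begins (left out, the last holds). The fingers move at their own pace and stop on an object; "force" is the grip in N (left out, the last holds). Time passes only in rows, so rows that do not move let the fingers close. It gives the time, the measured TCP pose, the force and the opening at its end, in the units of the state.
- sense(): the state, without advancing time (a new reading comes with each control period).
- get_image(name): name is "scene" or "side" or "wrist"; returns a dict with "img" (400x640x3 uint8, blue, green, red), "K" (3x3 intrinsics, pixels), "world_from_camera" (4x4, takes a point from camera to world coordinates); the wrist camera has in their place "T_tool_cam" (4x4, takes a point from camera to tool coordinates, whose origin is the TCP and whose axes are the tool frame's). Camera axes: x right, y down, z forward; pixel columns grow to the right and rows downward; lengths in mm; the calibration is good to about 2 mm. A picture is of the moment at which its call begins: read the wrist's pose just before it. There is no depth.
- finish_job(): hands the job in, once; it reports no verdict.
The state is a dict: "time": time; "qpos": joint angles; "qd": joint speeds; "joint_torque": joint torques, N m; "tcp_pos": TCP position; "tcp_rot": TCP orientation; "contact_force": force on the tool from outside, world axes, zero at the start; "wrist_torque": the same for the moment, N m; "opening": opening from 0.0 (shut) to 1.0 (fully open).
Only numpy, scipy, OpenCV 4.12 (cv2) and the standard library are available. Lean on these libraries where they do the work, as an engineer would, in place of code of your own. Each camera call takes 0.05 s, during which the arm holds its last target.

TASK

Turn the orange dial of the tub in the socket stand to the hole that just fits the 14 mm steel balls (the middle-sized of its three holes), centred over the outlet, before you tip it. Then take the tub, tip all three balls into the magnetic dish through that hole, and set the tub down gently, upright on the open bench, not back in the stand. Leave everything else where it is.

Things in the scene. Friction and masses are not known exactly. Their poses are not given: they have to be found in the camera images.
- tub: Clear hexagonal tub holding three steel balls; 54 mm across flats, 62 mm across corners, body 73 mm high, walls 3 mm, floor 4 mm, 85 mm high with its dial, about 0.2 kg. Origin: centre of its underside; z up along its axis, +x towards the corner with a red stripe, beside which the outlet lies. A black pointer in the middle of the dial also points to the outlet. Flats at 30, 90, 150.. degrees from x.
- dial (a joint): Orange selector dial on top of the tub, turning about the tub's axis, grows anticlockwise seen from above. Over the outlet: blank at 0 (stop), 10 mm hole at 1.257, 17 mm hole at 2.513, 21 mm hole at 3.770, blank at 5.027 (stop). About 0.04 N m of friction, no clicks; it stays where it is left. Grip rim 64 mm across, 12 mm high (73 to 85 mm above the tub's underside).
- dial_top (a point): Centre of the dial at the top of its rim, on the tub's axis, 85 mm above the tub's underside; its x turns with the dial.
- tub_outlet (a point): Centre of the tub's fixed outlet (21 mm across), 19.5 mm from the axis along the tub's +x, 73 mm above its underside, just under the dial's disc (3.5 mm thick). The balls roll out here when the tub is tipped well past level with +x lowest; two can lodge side by side, and tipping back and rocking frees them.
- hole_middle (a point): Centre of the dial's 17 mm hole, 19.5 mm from the axis, on top of the disc. It turns with the dial and lies over the outlet when the dial reads 2.513.
- stand: Dark steel socket stand screwed to the bench, in which the tub starts: six flat bars in a hexagon (60 mm high, 57 mm across inside, so it keeps the tub from turning more than 0.15 rad) on a 104 mm square plate 6 mm thick, on which the tub stands. Origin: centre of the plate's underside on the bench. The tub's top 31 mm stick out.
- dish: Round stainless magnetic parts dish stuck fast to the bench; 143 mm across the rim, rim 40 mm above the bench, inner floor 11 mm above it. Origin: centre of its underside on the bench.
- dish_floor (a point): Centre of the dish's inner floor, 11 mm above the bench.
- bench: Brown steel bench top at height 0. Its middle, around x 0.47, y 0 between stand and dish, is kept free.
- blue_tub: Another tub of the same shape with a blue cap, larger balls inside; not wanted. Origin: centre of its underside.
- tape_roll: Yellow-green roll of tape lying flat, 92 mm across, 25 mm high. Origin: centre of its underside.
- marker: White and blue marker pen lying down, 138 mm long, 17 mm thick. Origin: under its middle.
- weld_magnet: Red and steel welding magnet lying flat, 94 mm square with a cut corner, 18 mm thick. Origin: centre of its underside.
- nozzle: Pink ceramic torch nozzle standing upright, 19 mm across, 42 mm high. Origin: centre of its underside.
- wire_brush: Wooden wire brush lying down, 250 mm long, 27 mm high. Origin: under its middle.
- gas_lens: Brass gas lens standing upright, 32 mm across, 48 mm high. Origin: centre of its underside.
- ball0: Bright steel ball, 14 mm across, 11 g, starting inside the tub. Origin: its centre.
- ball1: Bright steel ball, 14 mm across, 11 g, starting inside the tub. Origin: its centre.
- ball2: Bright steel ball, 14 mm across, 11 g, starting inside the tub. Origin: its centre.

How it is judged (in metres and radians):
On the way, in this order (a step that is already met when the one before it is completed fails the run):
1. the dial stands with its middle-sized hole over the outlet (within 0.2 rad) while the tub is still upright (value of joint dial between 2.313 and 2.713 rad and angle between tub's own z axis and vertical below 0.3 rad), for 0.2 s.
2. the tub is tipped over (past 1.4 rad) with its outlet over the dish, the middle-sized hole still over the outlet (value of joint dial between 2.263 and 2.763 rad and angle between tub's own z axis and vertical above 1.4 rad and horizontal distance between tub_outlet and dish_floor below 0.07 m), for 0.1 s.
At the end, for the whole second after the job is handed in: all three balls lie in the dish (within 68 mm of its centre and below its rim); the tub stands upright (within 0.08 rad), at rest, with its underside on the bench (within 3 mm), not in the stand (horizontal distance between each of ball0, ball1, ball2 and dish_floor below 0.068 m and height (world z) of each of ball0, ball1, ball2 below 0.04 m and angle between tub's own z axis and vertical below 0.08 rad and height (world z) of tub between -0.003 and 0.003 m and linear speed of tub below 0.02 m/s); the robot touches nothing.
It fails at once if the tub is tipped (past 1.2 rad) with the dial more than 0.35 rad from the middle-sized hole (angle between tub's own z axis and vertical above 1.2 rad and not (value of joint dial between 2.163 and 2.863 rad)).
It fails at once if the tub is dropped or slammed on the bench (more than 60 N) (contact force between tub and bench above 60 N).
It fails at once if a bystander is moved by more than 20 mm (distance of any of blue_tub, tape_roll, marker, weld_magnet, nozzle, wire_brush, gas_lens from where it was at the start of the episode above 0.02 m).
It also fails if it takes over 67 s, if anything falls off the work surface, if the arm or the gripper's body presses on something with over 40 N, if the wrist force passes 120 N, or if a joint passes its speed limit or range.

## Working session

There is one attempt and no reset: what is moved stays moved. The work goes in short steps, Python scripts to look and compute and a tool call to move; the robot and the scene stay as the last step left them, time stands still between calls to the robot, and variables do not carry over. Pictures are saved under pics/ and viewed, and the job is handed in when it is done.

Besides the shell and the picture viewer there is one more tool, called after "Emit:" as a command line: name --argument value ..., lists and objects as JSON in quotes. drive_tool: Moves the arm, as the interface text tells. Its arguments: {"type":"object","properties":{"plan":{"type":"string"},"claw":{"type":"number"},"force":{"type":"number"}},"required":["plan"]}

```bash
ls; mkdir -p pics; cat > h.py <<'E'
import numpy as np, cv2, json
from workcell import sense, get_image, finish_job
from scipy.spatial.transform import Rotation as R
def snap(name, fn):
    s=sense(); d=get_image(name); cv2.imwrite(f'pics/{fn}.png', d['img'])
    K=np.array(d['K'],float)
    if 'world_from_camera' in d: T=np.array(d['world_from_camera'],float)
    else:
        W=np.eye(4); W[:3,:3]=R.from_quat(s['tcp_rot']).as_matrix(); W[:3,3]=s['tcp_pos']; T=W@np.array(d['T_tool_cam'],float)
    np.savez(f'pics/{fn}.npz',img=d['img'],K=K,T=T); return d['img'],K,T
def load(fn):
    z=np.load(f'pics/{fn}.npz'); return z['img'],z['K'],z['T']
def ray(K,T,u,v):
    d=T[:3,:3]@np.linalg.solve(K,[u,v,1.]); return T[:3,3],d/np.linalg.norm(d)
def onz(K,T,u,v,z):
    o,d=ray(K,T,u,v); return o+d*(z-o[2])/d[2]
def proj(K,T,p):
    q=T[:3,:3].T@(np.array(p,float)-T[:3,3]); q=K@q; return q[:2]/q[2]
E
python3 - <<'E'
from h import *
print(sense())
for n in ['scene','side','wrist']:
    i,K,T=snap(n,n+'0'); print(n,K.tolist(),T.round(3).tolist())
E
```

```text
pics
{'time': 0.0, 'qpos': array([-1.43243852e+00,  2.77147922e-01, -2.79223485e-02,  1.26800026e+00,
        1.36649823e-05,  1.46740968e+00]), 'qd': array([-0.00022813, -0.00023349, -0.00025465,  0.00076438, -0.0015983 ,
        0.00100382]), 'joint_torque': array([-1.51011751e-03, -4.45505977e+01,  2.95205784e+01,  1.63076160e-02,
       -3.45467117e-05,  1.26994575e-06]), 'tcp_pos': array([ 149.51972194, -606.06927444,  247.13086471]), 'tcp_rot': array([ 0.78720871, -0.61668562, -0.00081324, -0.00079479]), 'contact_force': array([ 0.95806814,  0.39910758, -0.27105998]), 'wrist_torque': array([-0.02002059, -0.03811181,  0.05044236]), 'opening': 0.995942874387586}
scene [[517.7006580440469, 0.0, 332.386145698787], [0.0, 517.7006580440469, 194.3381235942509], [0.0, 0.0, 1.0]] [[-0.392, 0.773, -0.5, 1341.102], [0.92, 0.33, -0.212, 281.924], [0.001, -0.542, -0.84, 1451.062], [0.0, 0.0, 0.0, 1.0]]
side [[449.85044312031215, 0.0, 315.03826477846496], [0.0, 449.85044312031215, 199.82348647413968], [0.0, 0.0, 1.0]] [[-0.989, -0.094, 0.115, 383.936], [-0.149, 0.624, -0.767, 971.967], [0.0, -0.776, -0.631, 924.251], [0.0, 0.0, 0.0, 1.0]]
wrist [[299.1217867619546, 0.0, 323.6917202615461], [0.0, 299.1217867619546, 197.8011324356821], [0.0, 0.0, 1.0]] [[0.24, -0.919, -0.312, 229.124], [-0.971, -0.227, -0.076, -586.762], [-0.001, 0.321, -0.947, 372.795], [0.0, 0.0, 0.0, 1.0]]
```

View pics/scene0.png

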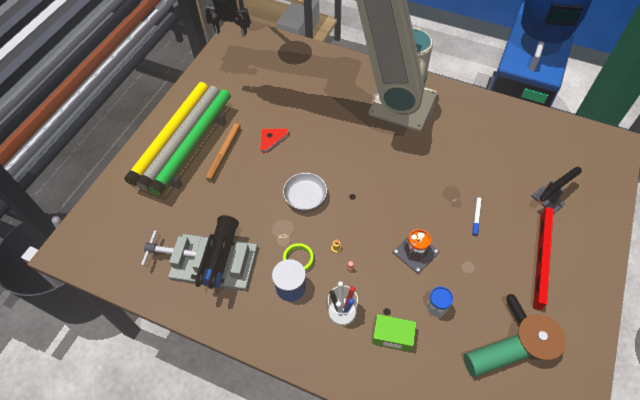

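View pics/side0.png

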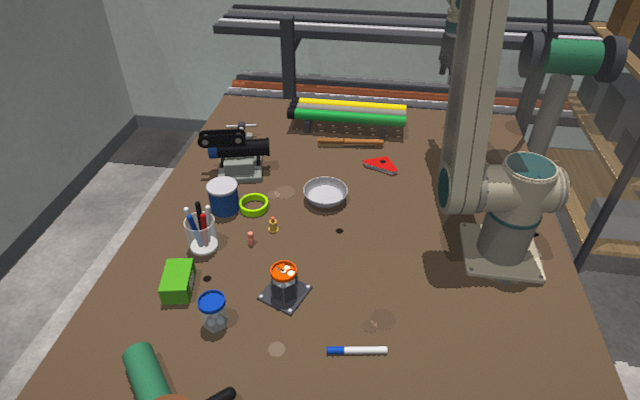

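View pics/wrist0.png

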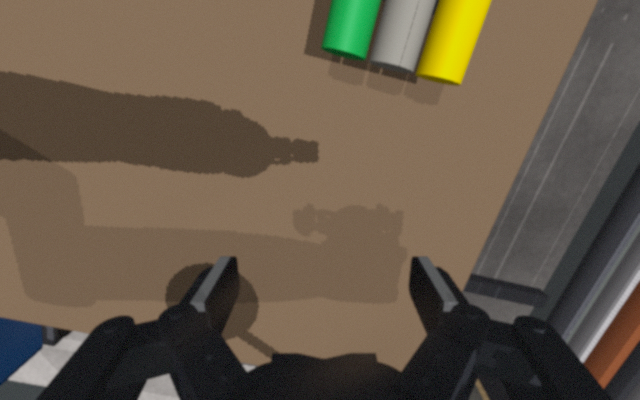

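```bash
cat > m.py <<'E'
from h import *
def blob(img,lo,hi,roi):
    h=cv2.cvtColor(img,cv2.COLOR_BGR2HSV); m=cv2.inRange(h,lo,hi); M=np.zeros_like(m); x0,y0,x1,y1=roi; M[y0:y1,x0:x1]=m[y0:y1,x0:x1]
    return M
E
python3 - <<'E'
from m import *
for n,roi,dc in [('scene0',(395,220,440,260),(283,173,330,211)),('side0',(262,255,305,290),(300,172,352,213))]:
    img,K,T=load(n)
    M=blob(img,(3,150,120),(18,255,255),roi); M=cv2.morphologyEx(M,cv2.MORPH_CLOSE,np.ones((7,7)))
    c=max(cv2.findContours(M,0,2)[0],key=cv2.contourArea); e=cv2.fitEllipse(cv2.convexHull(c)); print(n,'dial',e, cv2.contourArea(c))
    print(onz(K,T,*e[0],86).round(1))
    h=cv2.cvtColor(img,cv2.COLOR_BGR2HSV); x0,y0,x1,y1=dc
    D=blob(img,(0,0,110),(180,60,255),dc); D=cv2.morphologyEx(D,cv2.MORPH_CLOSE,np.ones((9,9)))
    c=max(cv2.findContours(D,0,2)[0],key=cv2.contourArea); e=cv2.fitEllipse(cv2.convexHull(c)); print('dish',e,onz(K,T,*e[0],40).round(1), onz(K,T,*e[0],30).round(1))
    H=cv2.convexHull(c).reshape(-1,2); P=np.array([onz(K,T,*p,40) for p in H]); print('extent',P.min(0).round(0),P.max(0).round(0))
# other objects rough by scene px
img,K,T=load('scene0')
for nm,u,v,z in [('nozzle',350,271,0),('gas',336,250,0),('tape',298,257,12),('blue',440,297,80),('marker',477,215,10),('magnet',272,137,10),('brush',223,151,15),('standL',395,253,6),('standR',439,251,6),('standB',416,269,6)]: print(nm,onz(K,T,u,v,z).round(0))
for n,box in [('scene0',(379,200,459,290)),('side0',(240,240,330,325))]:
    img,_,_=load(n); x0,y0,x1,y1=box; cv2.imwrite(f'pics/c_{n}.png',cv2.resize(img[y0:y1,x0:x1],None,fx=6,fy=6,interpolation=2))
E
```

```text
scene0 dial ((419.33331298828125, 238.89202880859375), (20.099206924438477, 22.83199119567871), 106.3588638305664) 337.0
[573.  237.8  86. ]
dish ((304.5385437011719, 190.46527099609375), (37.52781295776367, 44.75370788574219), 86.13900756835938) [ 523.8 -162.8   40. ] [ 518.1 -165.9   30. ]
extent [ 449. -236.   40.] [595. -90.  40.]
side0 dial ((282.95794677734375, 270.5133972167969), (22.499399185180664, 26.536693572998047), 81.33662414550781) 441.0
[574.3 239.2  86. ]
dish ((325.09393310546875, 189.87518310546875), (28.229167938232422, 45.42912673950195), 91.49893188476562) [ 521.2 -157.3   40. ] [ 522.7 -170.1   30. ]
extent [ 450. -233.   40.] [594. -86.  40.]
nozzle [713.  75.   0.]
gas [664.   8.   0.]
tape [737. -88.  12.]
blue [722. 347.  80.]
marker [374. 380.  10.]
magnet [ 345. -375.   10.]
brush [ 471. -501.   15.]
standL [605. 181.   6.]
standR [545. 304.   6.]
standB [631. 258.   6.]
```

View crops.

View pics/c_scene0.png

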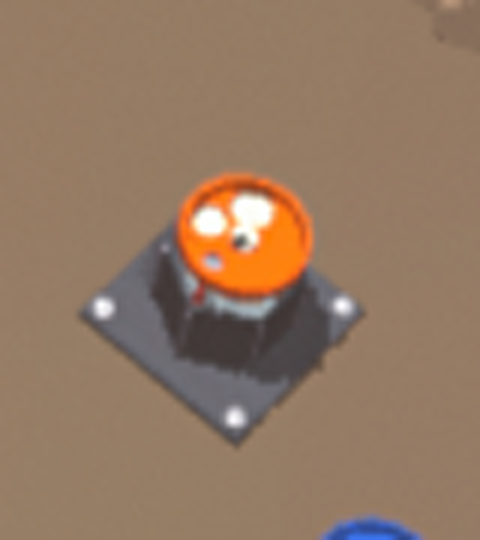

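View pics/c_side0.png

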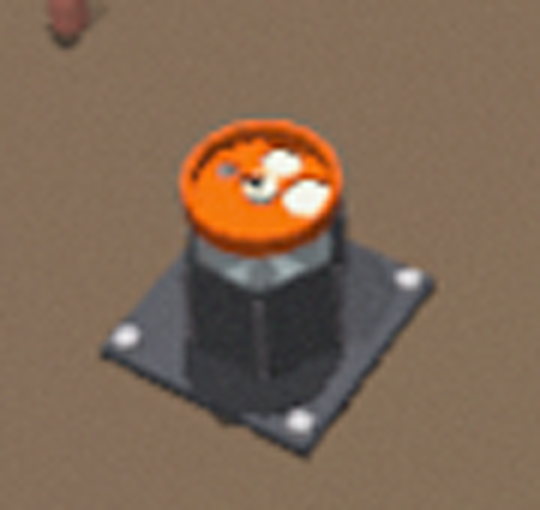

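Emit:
drive_tool --plan "10 20 0 0; 20 40 0 0; 22 43 0 0; 22 43 0 0; 22 43 0 0; 22 43 0 0; 22 43 0 0; 22 43 0 0; 22 43 0 0; 22 43 0 0; 22 43 0 0; 22 43 0 0; 22 43 0 0; 22 43 0 0; 22 43 0 0; 22 43 0 0; 22 43 0 0; 22 43 0 0; 22 43 0 0; 20 40 0 0" --claw 85.4 --force 30

```text
time: 2.15
tcp_pos: [575.7, 219.9, 247.9]
tcp_rot: [0.792, -0.611, -0.003, -0.002]
contact_force: [1.1, -1.0, -0.6]
opening: 0.994
```

Emit:
drive_tool --plan "0 13 -10 0; 0 0 0 0; 0 0 0 0"

```text
time: 2.45
tcp_pos: [575.7, 223.8, 237.3]
tcp_rot: [0.794, -0.608, -0.005, -0.002]
contact_force: [-0.5, -0.2, 0.4]
opening: 1.0
```

```bash
python3 - <<'E'
from h import *
s=sense(); print(s['tcp_pos'],s['tcp_rot'],s['qpos'],s['opening'],s['contact_force'])
i,K,T=snap('wrist','w1'); print(T.round(3).tolist())
E
```

```text
[575.68168529 223.84411412 237.34412443] [ 0.7937353  -0.60824399 -0.00457204 -0.00161711] [ 0.26210995  0.27065052 -0.05730939  1.24584028  0.00922238  3.14060329] 0.999644314729353 [-0.51731095 -0.23800012  0.39812372]
[[0.26, -0.913, -0.315, 655.43], [-0.966, -0.249, -0.077, 244.175], [-0.008, 0.324, -0.946, 362.623], [0.0, 0.0, 0.0, 1.0]]
```

View pics/w1.png

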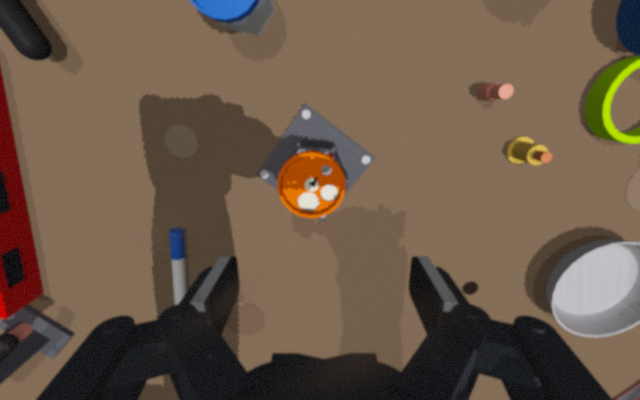

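```bash
python3 - <<'E'
from m import *
img,K,T=load('w1')
M=blob(img,(3,150,100),(18,255,255),(260,140,360,230)); M=cv2.morphologyEx(M,cv2.MORPH_CLOSE,np.ones((9,9)))
c=max(cv2.findContours(M,0,2)[0],key=cv2.contourArea); e=cv2.fitEllipse(cv2.convexHull(c)); print(e,onz(K,T,*e[0],91),onz(K,T,*e[0],86))
# stand corners bolts
for p in [(306,114),(265,174),(366,159)]: print(onz(K,T,*p,8).round(1))
cv2.imwrite('pics/c_w1.png',cv2.resize(img[90:240,240:390],None,fx=4,fy=4,interpolation=2))
E
```

```text
((311.06927490234375, 184.10325622558594), (68.17797088623047, 68.93513488769531), 83.45673370361328) [575.09226174 237.05583845  91.        ] [573.61341726 236.92479208  86.        ]
[629.9 261.1   8. ]
[548.2 292.4   8. ]
[598.2 179.1   8. ]
```

View pics/c_w1.png

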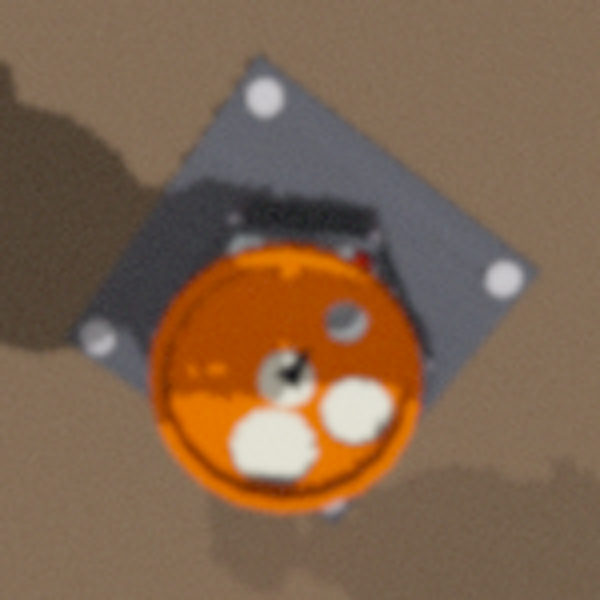

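```bash
python3 - <<'E'
from m import *
img,K,T=load('w1')
f=lambda u,v,z: onz(K,T,240+(u+.5)/4-.5,90+(v+.5)/4-.5,z)
C=onz(K,T,311.07,184.1,91)[:2]; print(C)
for nm,u,v,z in [('small',347,320,81),('mid',355,410,82),('big',274,443,82),('ptr tip',308,350,83),('hub',286,378,83),('stripe',362,258,76)]:
    p=f(u,v,z)[:2]; d=p-C; print(nm,p.round(1),np.hypot(*d).round(1),np.degrees(np.arctan2(d[1],d[0])).round(1))
E
```

```text
[575.09554675 237.05596832]
small [590.1 226.1] 18.5 -36.1
mid [568.9 218.3] 19.7 -108.2
big [555.3 235.5] 19.8 -175.5
ptr tip [580.9 233.4] 6.9 -32.1
hub [572.7 236.8] 2.4 -173.6
stripe [604.6 226.4] 31.4 -19.9
```

Emit:
drive_tool --plan "0 3 -10 7.6; 0 3 -10 7.6; 0 3 -10 7.6; 0 2 -10 7.6; 0 1 -10 7.6; 0 1 -10 7.6; -1 0 -10 7.6; -1 0 -10 7.6; 0 0 0 0; 0 0 0 0"

```text
time: 3.5
tcp_pos: [574.7, 236.7, 158.9]
tcp_rot: [0.992, -0.125, -0.005, -0.001]
contact_force: [-0.9, -0.4, 0.4]
opening: 0.998
```

```bash
python3 - <<'E'
from m import *
s=sense(); print(s['tcp_pos'],s['tcp_rot'],s['qpos'],2*np.degrees(np.arctan2(s['tcp_rot'][1],s['tcp_rot'][0])))
img,K,T=snap('wrist','w2')
print('tcp-axis pixel of dial top', proj(K,T,[573.4,236.5,91]))
cv2.imwrite('pics/c_w2.png',img)
E
```

```text
[574.69489124 236.6903862  158.85566912] [ 9.92179680e-01 -1.24724344e-01 -4.80240701e-03 -5.06581863e-04] [ 0.28461031  0.33327026 -0.14441047  1.10152222  0.00475488  2.10548958] -14.329842567783663
tcp-axis pixel of dial top [323.73838827 220.71034616]
```

View pics/c_w2.png

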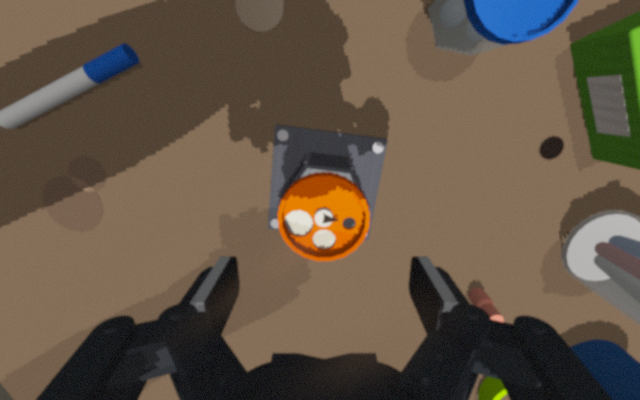

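```bash
python3 - <<'E'
from m import *
img,K,T=load('w2')
M=blob(img,(3,150,80),(18,255,255),(260,160,390,280)); M=cv2.morphologyEx(M,cv2.MORPH_CLOSE,np.ones((11,11)))
c=max(cv2.findContours(M,0,2)[0],key=cv2.contourArea); e=cv2.fitEllipse(cv2.convexHull(c)); print(e,onz(K,T,*e[0],91),onz(K,T,*e[0],86))
for nm,u,v,z in [('small',349,223.5,82),('mid',324.3,239,82),('big',298.5,222.5,82),('ptr',333,218.5,83),('hub',324,218,83)]: print(nm,onz(K,T,u,v,z).round(1))
cv2.imwrite('pics/c_w2.png',cv2.resize(img[110:280,250:400],None,fx=4,fy=4,interpolation=2))
E
```

```text
((323.1193542480469, 217.09532165527344), (88.60485076904297, 93.00367736816406), 91.55294036865234) [573.65779449 239.25896529  91.        ] [573.09106287 237.26470531  86.        ]
small [589.8 226.1  82. ]
mid [569.1 218.3  82. ]
big [554.  235.9  82. ]
ptr [579.5 233.2  83. ]
hub [573.2 235.2  83. ]
```

View pics/c_w2.png

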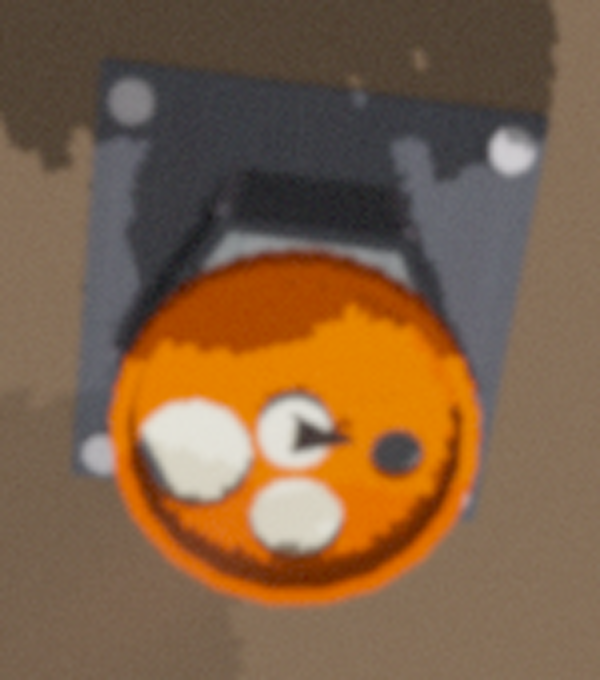

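Emit:
drive_tool --plan "-1 0 -15 0; 0 0 -15 0; 0 0 -15 0; 0 0 -12 0; 0 0 -8 0; 0 0 -4 0; 0 0 0 0"

```text
time: 4.25
tcp_pos: [573.5, 237.6, 88.4]
tcp_rot: [0.992, -0.123, -0.005, -0.0]
contact_force: [-0.1, -0.5, 1.0]
opening: 1.0
```

Emit:
drive_tool --plan "0 0 0 0; 0 0 0 0; 0 0 0 0; 0 0 0 0; 0 0 0 0; 0 0 0 0" --claw 50 --force 25

```text
time: 4.85
tcp_pos: [574.4, 238.0, 90.2]
tcp_rot: [0.992, -0.123, -0.004, -0.001]
contact_force: [-0.8, 0.3, 6.2]
opening: 0.742
```

```bash
python3 - <<'E'
from m import *
s=sense(); print(s)
img,K,T=snap('wrist','w3')
E
```

```text
{'time': 4.85, 'qpos': array([ 0.28659889,  0.39510134, -0.21517199,  0.96759711,  0.00515649,
        2.10319678]), 'qd': array([ 0.00084993,  0.00013019,  0.00103862,  0.00044674, -0.00042371,
        0.00016542]), 'joint_torque': array([-5.38370926e-01, -4.34203398e+01,  2.41534799e+01, -4.34617829e-01,
       -1.54698291e-01,  6.25511311e-03]), 'tcp_pos': array([574.40688924, 238.00172166,  90.22815443]), 'tcp_rot': array([ 9.92446576e-01, -1.22599494e-01, -4.27111627e-03, -9.56788270e-04]), 'contact_force': array([-0.80227692,  0.29249228,  6.22960653]), 'wrist_torque': array([ 0.08729569,  0.25779923, -0.05055807]), 'opening': 0.7422558096822961}
```

View pics/w3.png

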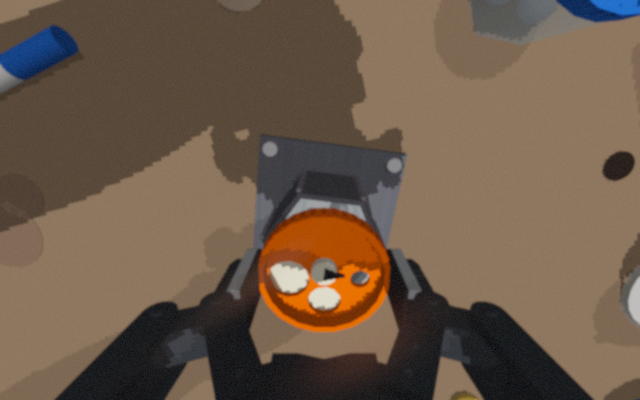

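Emit:
drive_tool --plan "0 0 0 3; 0 0 0 6; 0 0 0 6; 0 0 0 6; 0 0 0 6; 0 0 0 6; 0 0 0 6; 0 0 0 6; 0 0 0 6; 0 0 0 6; 0 0 0 6; 0 0 0 6; 0 0 0 6; 0 0 0 6; 0 0 0 3; 0 0 0 0; 0 0 0 0"

```text
time: 6.6
tcp_pos: [574.0, 237.4, 90.3]
tcp_rot: [0.82, 0.573, -0.004, 0.003]
contact_force: [-2.4, -1.5, 7.4]
opening: 0.741
```

```bash
python3 - <<'E'
from m import *
s=sense(); print(s['tcp_pos'],s['tcp_rot'],s['qpos'],2*np.degrees(np.arctan2(s['tcp_rot'][1],s['tcp_rot'][0])),s['opening'],s['contact_force'],s['wrist_torque'])
img,K,T=snap('wrist','w4')
cv2.imwrite('pics/c_w4.png',cv2.resize(img[100:350,230:430],None,fx=3,fy=2.4,interpolation=2))
E
```

```text
[574.0141867  237.40739905  90.26471164] [ 0.81959231  0.57292397 -0.00401007  0.00323745] [ 0.29198652  0.39389004 -0.21692437  0.96557482 -0.00865842  0.64265059] 69.90981585043973 0.7407075264577208 [-2.44971044 -1.4965541   7.39926536] [-0.20151033  0.48787175  0.07002141]
```

View pics/c_w4.png

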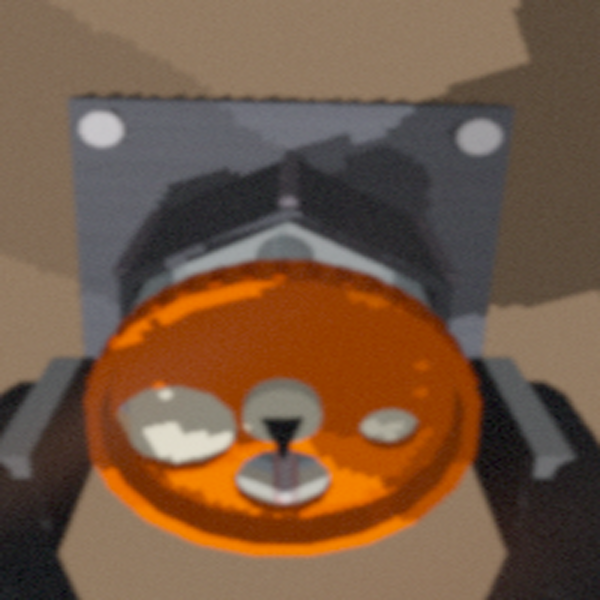

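Emit:
drive_tool --plan "0 0 3 0; 0 0 6 0; 0 0 8 0; 0 0 8 0; 0 0 8 0; 0 0 8 0; 0 0 8 0; 0 0 8 0; 0 0 8 0; 0 0 8 0; 0 0 5 0; 0 0 2 0; 0 0 0 0"

```text
time: 7.95
tcp_pos: [574.1, 237.8, 169.6]
tcp_rot: [0.82, 0.573, -0.004, 0.003]
contact_force: [-0.2, 0.0, -2.2]
opening: 0.742
```

```bash
python3 - <<'E'
from m import *
s=sense(); print(s['tcp_pos'],s['opening'],s['contact_force'],s['wrist_torque'])
img,K,T=snap('wrist','w5')
img2,K,T=snap('side','s5')
cv2.imwrite('pics/c_w5.png',np.hstack([cv2.resize(img[150:350,230:430],None,fx=2,fy=2),cv2.resize(img2[200:320,220:340],(400,400))]))
E
```

```text
[574.0881564  237.77595911 169.62078088] 0.7416401634584989 [-0.16110115  0.03376227 -2.20258794] [ 0.0655522  -0.01831727  0.00828224]
```

View pics/c_w5.png

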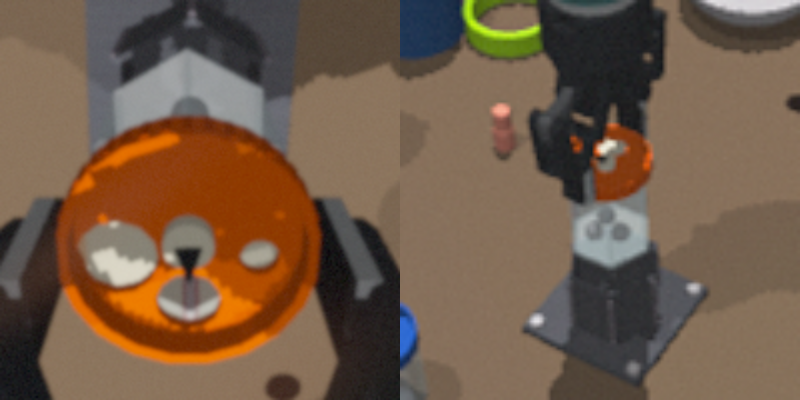

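Emit:
drive_tool --plan "-2 -8 0 -3; -4 -16 0 -5; -4 -20 0 -5; -4 -20 0 -5; -4 -20 0 -5; -4 -20 0 -5; -4 -20 -5 -5; -4 -20 -5 -5; -4 -20 -5 -5; -4 -20 -5 -5; -4 -20 -5 -5; -4 -20 -5 -5; -4 -18 -5 -5; -2 -10 -5 -5; 0 -6 0 -2; 0 0 0 0; 0 0 0 0"

```text
time: 9.75
tcp_pos: [522.2, -20.0, 129.5]
tcp_rot: [1.0, -0.0, -0.005, -0.0]
contact_force: [-0.4, -0.5, -1.9]
opening: 0.737
```

```bash
python3 - <<'E'
from m import *
s=sense(); print(s['tcp_pos'],2*np.degrees(np.arctan2(s['tcp_rot'][1],s['tcp_rot'][0])),s['qpos'],s['opening'],s['contact_force'],s['wrist_torque'])
img,K,T=snap('wrist','w6')
img2,K,T=snap('scene','sc6'); img3,K,T=snap('side','si6')
cv2.imwrite('pics/c_6.png',np.hstack([cv2.resize(img2[120:280,260:420],(400,400)),cv2.resize(img3[150:290,260:400],(400,400))]))
E
```

```text
[522.22735644 -19.99686386 129.50938344] -0.014014627275494435 [-1.61380652e-01  1.97017317e-01 -3.94709520e-01  9.88331186e-01
 -1.18519605e-03  1.40966576e+00] 0.7369459175430944 [-0.44069688 -0.53317472 -1.87236386] [ 0.04527986 -0.03468149 -0.02902992]
```

View pics/w6.png

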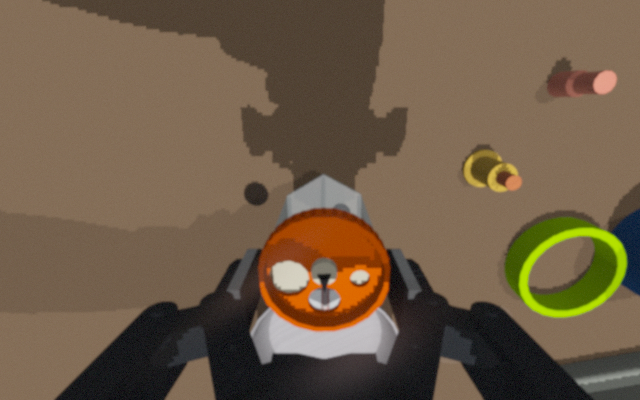

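View pics/c_6.png

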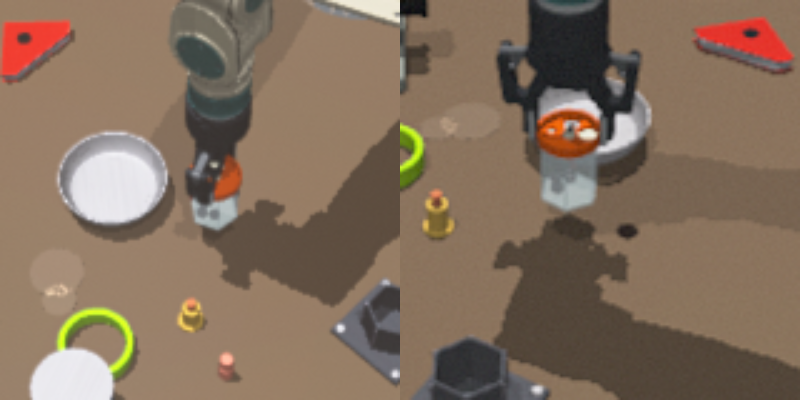

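Emit:
drive_tool --plan "0 -3 -4 0; 0 -5 -7 0; 0 -6 -7 0; 0 -6 -7 0; 0 -5 -5 0; 0 -3 -2 0; 0 -2 0 0; 0 -4 0 0; 0 -4 1 0; 0 -5 2 0; 0 -5 2 0; 0 -5 2 0; 0 -5 1 0; 0 0 0 0"

```text
time: 11.3
tcp_pos: [522.1, -78.5, 105.8]
tcp_rot: [1.0, -0.001, -0.005, -0.0]
contact_force: [-1.0, 2.9, 0.2]
opening: 0.745
```

```bash
cat > look.py <<'E'
import sys
from m import *
n=sys.argv[1]
s=sense(); print(s['tcp_pos'],2*np.degrees(np.arctan2(s['tcp_rot'][1],s['tcp_rot'][0])),s['opening'],s['contact_force'],s['wrist_torque'],s['time'])
img2,K,T=snap('scene','sc'+n); img3,K,T=snap('side','si'+n)
cv2.imwrite(f'pics/c_{n}.png',np.hstack([cv2.resize(img2[120:240,260:380],(400,400),interpolation=2),cv2.resize(img3[120:250,265:395],(400,400),interpolation=2)]))
E
python3 look.py 7
```

```text
[522.08813907 -78.53315557 105.828431  ] -0.11841614064131012 0.7452960621836229 [-1.02436538  2.86107038  0.1592345 ] [ 0.86481049  0.06909992 -0.00941598] 11.3
```

View pics/c_7.png

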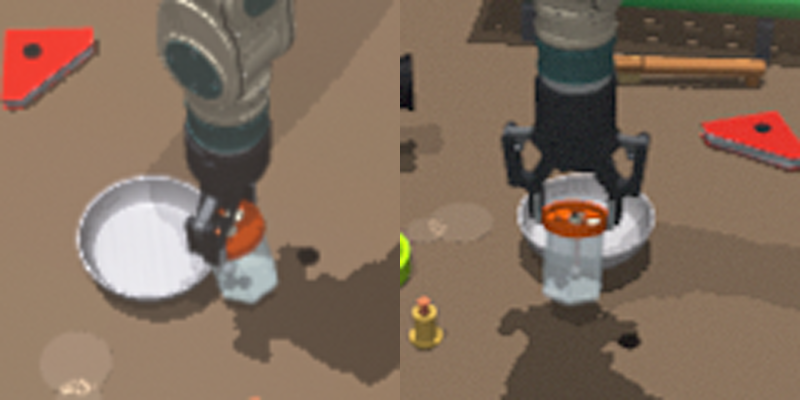

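Emit:
drive_tool --plan "0 -4 1 0; 0 -5 0 0; 0 -5 0 0; 0 -5 0 0; 0 -5 -1 0; 0 -5 -1 0; 0 -5 -2 0; 0 -5 -2 0; 0 -2 -2 0; 0 0 0 0"

```text
time: 12.4
tcp_pos: [523.1, -121.3, 99.1]
tcp_rot: [1.0, -0.001, -0.004, 0.002]
contact_force: [-0.1, 1.3, 5.2]
opening: 0.741
```

```bash
python3 look.py 8
```

```text
[ 523.06649386 -121.27579204   99.12251379] -0.16078340721922893 0.7406089745538007 [-0.13408379  1.29071877  5.21848515] [ 0.51666117  0.07897385 -0.00257354] 12.4
```

View pics/c_8.png

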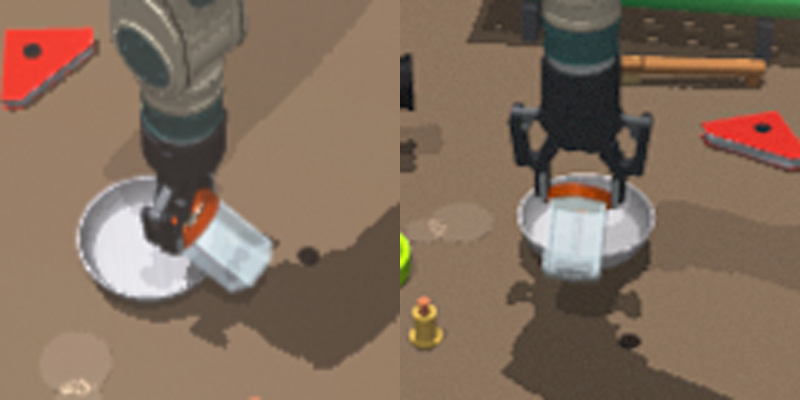

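Emit:
drive_tool --plan "0 -4 -3 0; 0 -4 -4 0; 0 -3 -4 0; 0 -3 -4 0; 0 -3 -4 0; 0 -3 -4 0; 0 -2 -4 0; 0 -2 -4 0; 0 -1 -4 0; 0 -1 -4 0; 0 -1 -3 0; 0 0 0 0"

```text
time: 13.7
tcp_pos: [524.4, -152.2, 57.9]
tcp_rot: [1.0, -0.002, -0.003, 0.006]
contact_force: [0.2, -7.7, 5.6]
opening: 0.741
```

```bash
python3 look.py 9
```

```text
[ 524.38292587 -152.20050139   57.94788503] -0.2500238319100811 0.7406878870110182 [ 0.2327146  -7.71636064  5.57702391] [-1.37272569  0.08990699  0.02852747] 13.7
```

View pics/c_9.png

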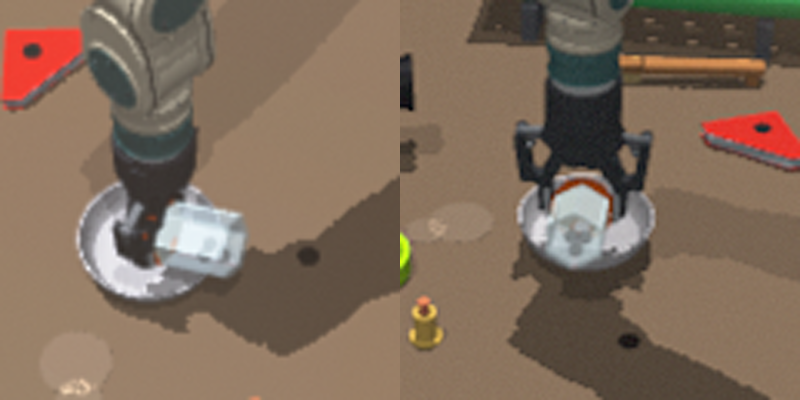

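```bash
python3 - <<'E'
from m import *
a,_,_=load('sc9'); b,_,_=load('si9')
cv2.imwrite('pics/z9.png',np.hstack([cv2.resize(a[170:220,285:345],(480,400),interpolation=2),cv2.resize(b[160:220,305:353],(320,400),interpolation=2)]))
E
```

```text
(no output)
```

View pics/z9.png

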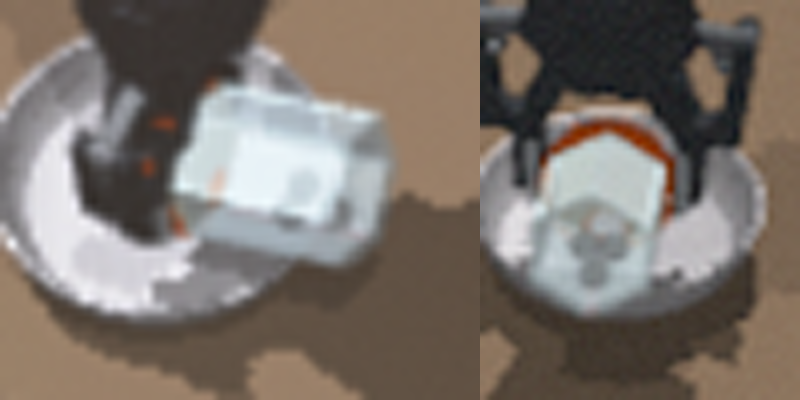

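```bash
python3 - <<'E'
from m import *
s=sense(); print(s['contact_force'],s['tcp_pos'],s['qpos'],s['qd'])
img,K,T=snap('wrist','w9')
E
```

```text
[-0.35743067 -8.02721317  3.76156269] [ 524.37144893 -152.14238557   58.09842612] [-0.39382657  0.31276666 -0.41922446  0.83962522 -0.01379017  1.1812513 ] [-4.31378618e-05 -1.30589060e-03  1.66299680e-03  3.28608471e-04
 -9.36570144e-04 -9.76650427e-04]
```

View pics/w9.png

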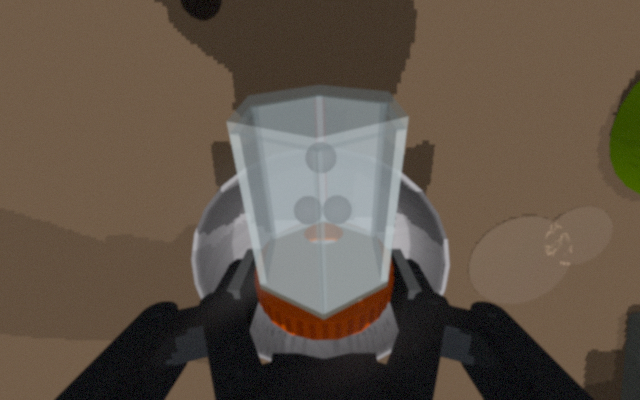

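Emit:
drive_tool --plan "0 1 4 0; 0 1 4 0; 0 2 4 0; 0 2 4 0; 0 3 4 0; 0 3 4 0; 0 3 4 0; 0 0 0 0"

```text
time: 14.65
tcp_pos: [522.4, -130.9, 85.0]
tcp_rot: [1.0, -0.0, -0.004, 0.0]
contact_force: [0.2, 0.1, -2.6]
opening: 0.74
```

```bash
python3 - <<'E'
from m import *
s=sense(); print(s['contact_force'],s['tcp_pos'],s['time'])
img,K,T=snap('wrist','w10')
E
```

```text
[ 0.15524235  0.14578208 -2.64060053] [ 522.37242312 -130.8977577    85.01802872] 14.65
```

View pics/w10.png

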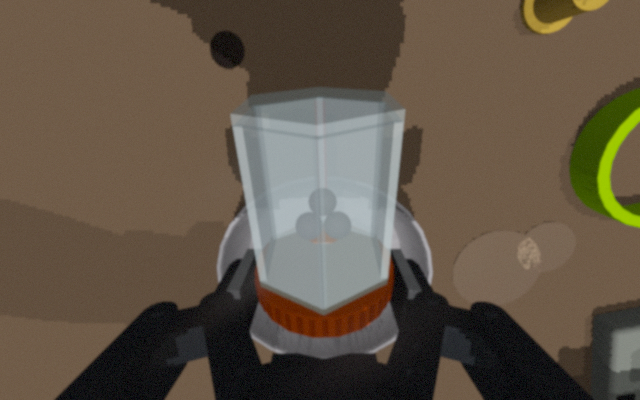

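Emit:
drive_tool --plan "0 -10 0 0; 0 -10 0 0; 0 -8 0 0; 10 0 0 0; -20 0 0 0; 20 0 0 0; -20 0 0 0; 20 0 0 0; -10 0 0 0; 0 0 10 0; 0 0 -10 0; 0 0 10 0; 0 0 -10 0; 0 0 0 0"

```text
time: 16.1
tcp_pos: [521.3, -159.0, 83.4]
tcp_rot: [1.0, -0.001, -0.006, -0.0]
contact_force: [0.2, -0.3, -2.5]
opening: 0.739
```

```bash
python3 - <<'E'
from m import *
s=sense(); print(s['contact_force'],s['tcp_pos'],s['time'])
img,K,T=snap('wrist','w11')
E
```

```text
[ 0.22015151 -0.32295765 -2.46071258] [ 521.32383089 -158.95750978   83.36477488] 16.1
```

View pics/w11.png

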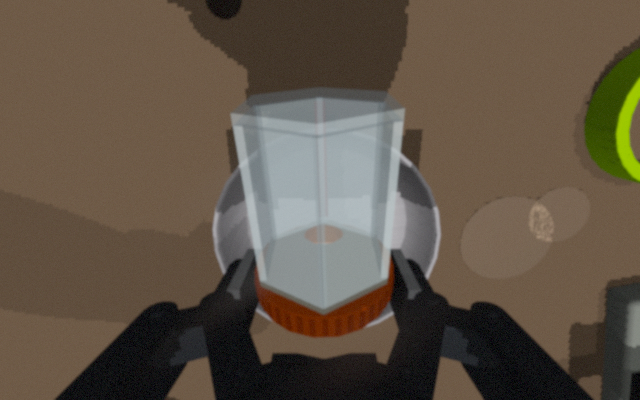

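```bash
python3 look.py 12
```

```text
[ 521.18085605 -158.92433683   83.48129471] -0.08758687046278617 0.7386476095646693 [-0.13782648  0.18568648 -2.80293479] [-0.04921603  0.01311619 -0.02410459] 16.15
```

View pics/c_12.png

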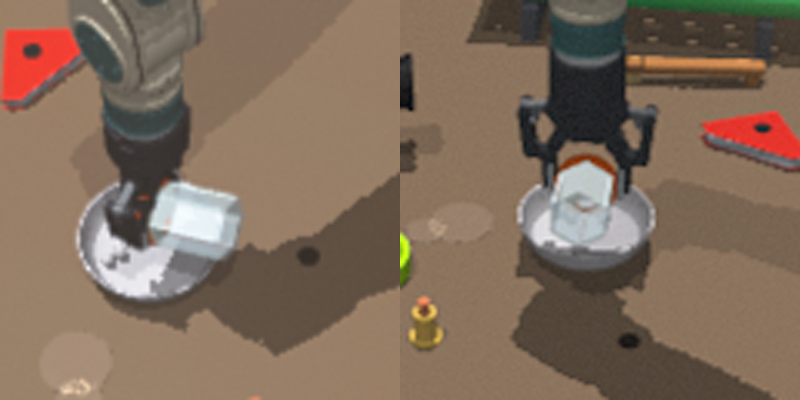

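Emit:
drive_tool --plan "0 0 10 0; 0 0 25 0; 0 5 25 0; 0 15 10 0; 0 20 0 0; -5 20 0 0; -5 20 0 0; -5 20 0 0; -5 20 0 0; -5 20 0 0; -5 15 0 0; -5 10 0 0; 0 0 0 0; 0 0 30 0; 0 0 -10 0; 0 0 -20 0; 0 0 30 0; 0 0 -10 0; 0 0 -20 0; 0 0 0 0" --claw 50 --force 20

```text
time: 18.25
tcp_pos: [484.6, 5.5, 151.4]
tcp_rot: [1.0, -0.001, -0.008, -0.0]
contact_force: [-0.8, 0.7, -2.1]
opening: 0.738
```

```bash
python3 - <<'E'
from m import *
s=sense(); print(s['contact_force'],s['tcp_pos'],s['time'],s['opening'])
img,K,T=snap('wrist','w13');img2,K,T=snap('scene','sc13'); img3,K,T=snap('side','si13')
cv2.imwrite('pics/c_13.png',np.hstack([cv2.resize(img[50:350,170:470],(400,400)),cv2.resize(img2[120:240,260:380],(400,400),interpolation=2)]))
E
```

```text
[-0.76489958  0.74768546 -2.08591884] [484.63126897   5.45469281 151.40244334] 18.25 0.7384078044923407
```

View pics/c_13.png

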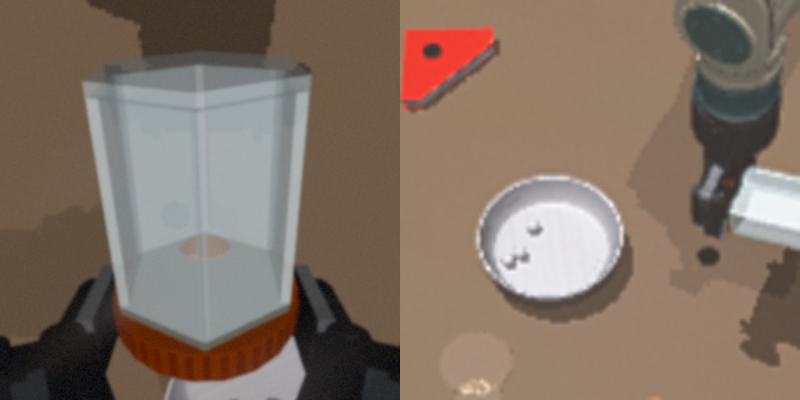

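Emit:
drive_tool --plan "2 5 -10 -3; 3 7 -15 -4; 3 7 -15 -4; 3 7 -15 -4; 2 7 -15 -4; 2 7 -14 -2; 0 0 -11 0; 0 0 -7 0; 0 0 -3 0; 0 0 0 0"

```text
time: 19.4
tcp_pos: [501.9, 45.4, 49.2]
tcp_rot: [0.983, -0.183, -0.005, -0.001]
contact_force: [0.8, 0.0, -2.8]
opening: 0.74
```

```bash
cat > l2.py <<'E'
import sys
from m import *
n=sys.argv[1]
s=sense(); print(s['tcp_pos'],2*np.degrees(np.arctan2(s['tcp_rot'][1],s['tcp_rot'][0])),s['opening'],s['contact_force'],s['wrist_torque'],s['time'])
img,K,T=snap('wrist','w'+n);img2,K,T=snap('scene','sc'+n); img3,K,T=snap('side','si'+n)
c=proj(*load('sc'+n)[1:],s['tcp_pos']).astype(int); d=proj(*load('si'+n)[1:],s['tcp_pos']).astype(int)
f=lambda i,c: cv2.resize(i[max(0,c[1]-45):c[1]+45,c[0]-45:c[0]+45],(400,400),interpolation=2)
cv2.imwrite(f'pics/c_{n}.png',np.hstack([f(img2,c),f(img3,d)]))
E
python3 l2.py 14
```

```text
[501.86999252  45.40944768  49.24922411] -21.096591260635726 0.7397664024316684 [ 7.75481442e-01  1.41053997e-03 -2.79031612e+00] [-0.10066418  0.04474366  0.03568964] 19.4
```

View pics/c_14.png

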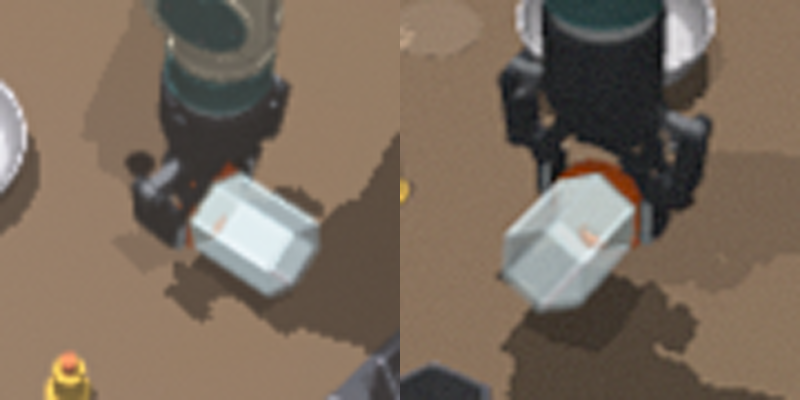

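Emit:
drive_tool --plan "0 0 -4 0; 0 0 -3 0; 0 0 -2 0; 0 0 -2 0; 0 0 -1 0; 0 0 0 0"

```text
time: 20.15
tcp_pos: [501.7, 45.7, 37.1]
tcp_rot: [0.983, -0.183, -0.005, -0.001]
contact_force: [-0.3, 0.1, -2.1]
opening: 0.739
```

Emit:
drive_tool --plan "0 0 -1 0; 0 0 -1 0; 0 0 -1 0; 0 0 -1 0; 0 0 0 0"

```text
time: 20.65
tcp_pos: [501.8, 45.8, 33.1]
tcp_rot: [0.983, -0.183, -0.005, -0.001]
contact_force: [-0.7, -1.0, -2.3]
opening: 0.742
```

Emit:
drive_tool --plan "0 0 -1 0; 0 0 -1 0; 0 0 -1 0; 0 0 0 0"

```text
time: 21.05
tcp_pos: [502.2, 45.9, 31.8]
tcp_rot: [0.983, -0.183, -0.005, -0.001]
contact_force: [-3.7, 1.1, 11.1]
opening: 0.743
```

```bash
python3 l2.py 15
```

```text
[502.23995913  45.88200204  31.82762119] -21.07963775211309 0.7434397683556888 [-3.69964621  1.07000545 11.12849236] [0.07478026 0.88909436 0.01656363] 21.05
```

View pics/c_15.png

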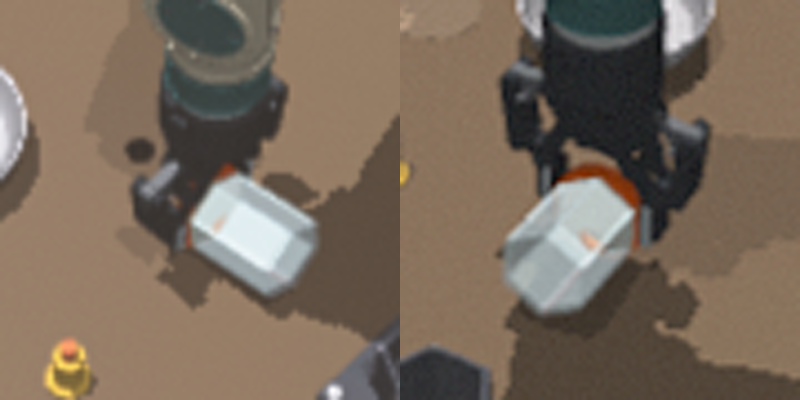

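View pics/w15.png

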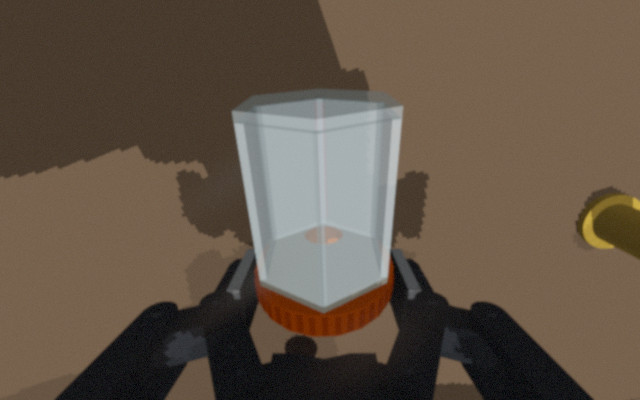

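Emit:
drive_tool --plan "1.4 3.7 0 0; 1.4 3.7 0 0; 1.4 3.7 0 0; 1.4 3.7 0 0; 1.4 3.7 0 0; 1.4 3.7 0 0"

```text
time: 21.8
tcp_pos: [511.0, 66.3, 31.4]
tcp_rot: [0.983, -0.183, -0.004, 0.001]
contact_force: [-2.2, -5.5, 6.4]
opening: 0.736
```

```bash
python3 l2.py 16
```

```text
[510.98516778  66.34289837  31.40951922] -21.143694666259883 0.7363209123522411 [-2.16100092 -5.48344091  6.35704072] [-1.09667363  0.44214288  0.01507001] 21.8
```

View pics/c_16.png

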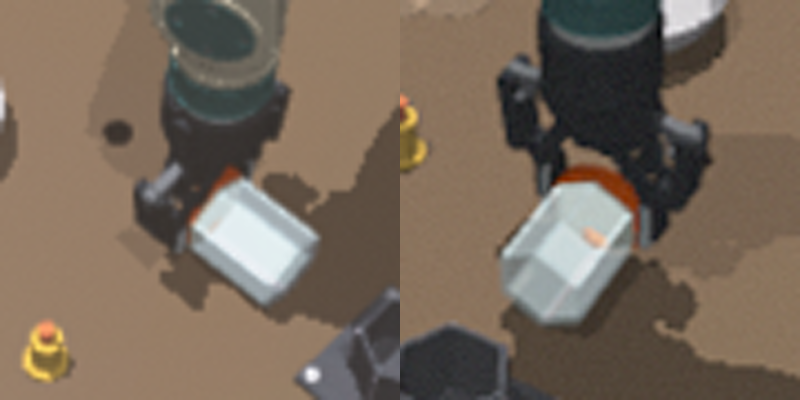

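View pics/w16.png

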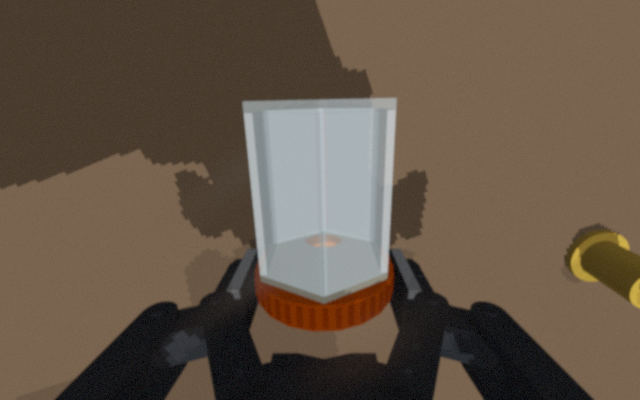

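Emit:
drive_tool --plan "1.4 3.7 0 0; 1.4 3.7 0 0; 1.4 3.7 0 0; 1.4 3.7 0 0; 1.4 3.7 0 0; 1.4 3.7 0 0"

```text
time: 22.55
tcp_pos: [519.4, 88.6, 31.4]
tcp_rot: [0.983, -0.183, -0.004, 0.001]
contact_force: [-2.6, -5.9, 6.5]
opening: 0.74
```

```bash
python3 l2.py 17
```

```text
[519.44345759  88.6081486   31.41781742] -21.143050491581082 0.7403954392168519 [-2.57843815 -5.86002351  6.47325313] [-1.13775922  0.36239774  0.03755113] 22.55
```

View pics/c_17.png

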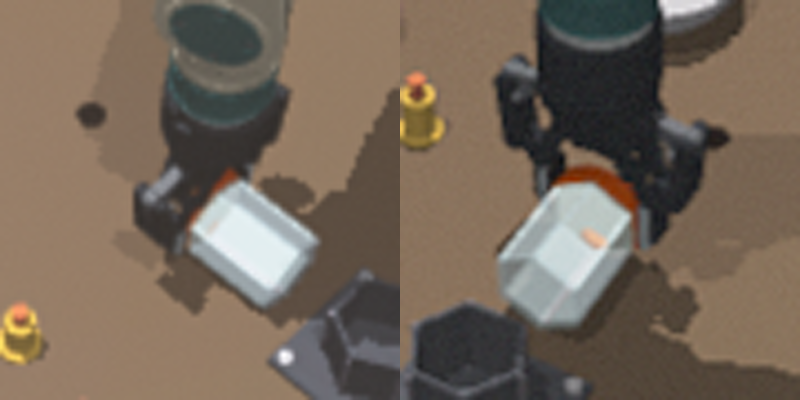

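View pics/w17.png

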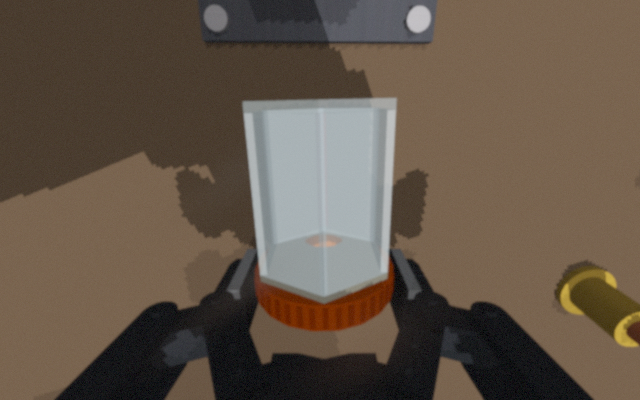

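Emit:
drive_tool --plan "1.4 3.7 0 0; 1.4 3.7 0 0; 1.4 3.7 0 0; 1.4 3.7 0 0; 1.4 3.7 0 0; 1.4 3.7 0 0; 0.7 1.8 0 0; 0.7 1.8 0 0"

```text
time: 23.5
tcp_pos: [528.3, 112.3, 31.4]
tcp_rot: [0.983, -0.184, -0.004, 0.004]
contact_force: [-4.6, -13.0, 11.3]
opening: 0.739
```

```bash
python3 l2.py 18
```

```text
[528.32757986 112.32736501  31.4035226 ] -21.177846095603304 0.7388583364160273 [ -4.5898882  -13.00401684  11.26050045] [-2.86771786  0.97996129  0.05169138] 23.5
```

View pics/w18.png

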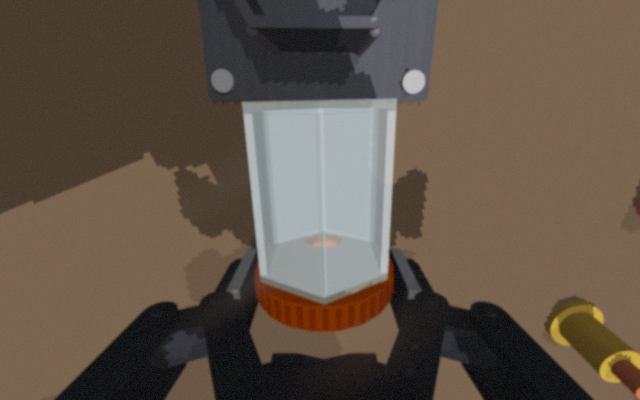

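Emit:
drive_tool --plan "0.4 1 4 0; 0.6 1.5 4 0; 0.7 1.8 4 0; 0.8 2.2 4 0; 1 2.5 4 0; 1.2 3 4 0; 0 0 0 0"

```text
time: 24.35
tcp_pos: [532.1, 126.1, 54.3]
tcp_rot: [0.983, -0.183, -0.005, 0.002]
contact_force: [-2.1, -4.7, -0.7]
opening: 0.737
```

```bash
python3 l2.py 19
```

```text
[532.06892082 126.10281899  54.34340942] -21.12610824211636 0.737402358377696 [-2.09936323 -4.74330035 -0.694402  ] [-1.28224841  0.51561714  0.01245991] 24.35
```

View pics/c_19.png

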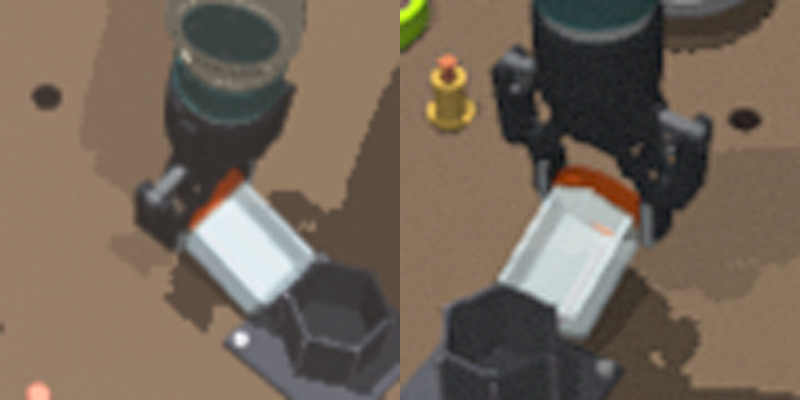

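View pics/w19.png

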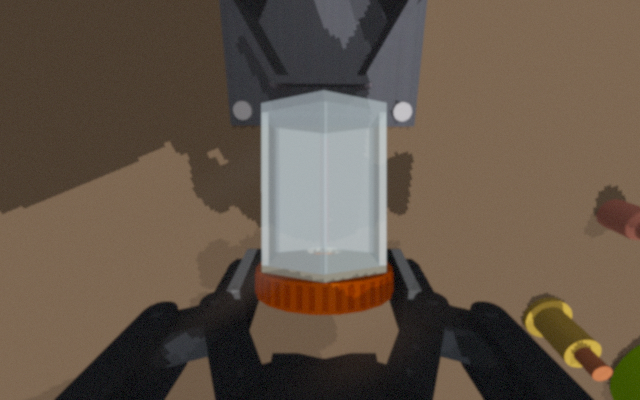

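Emit:
drive_tool --plan "-1 -2.6 4 0; -0.4 -1 8 0; 0 0 10 0; 0 0 12 0; 0 0 12 0; 0 0 10 0; 0 0 5 0; 1.4 3.7 0 0; 1.4 3.7 0 0; 1.4 3.7 0 0; 1.4 3.7 0 0; 1.4 3.7 0 0; 1.1 2.8 2 0; 1.1 2.8 3 0; 1.2 3 3 0; 1.2 3 3 0; 0 0 0 0"

```text
time: 26.2
tcp_pos: [544.2, 154.9, 127.1]
tcp_rot: [0.983, -0.183, -0.004, -0.001]
contact_force: [-1.1, -0.4, -1.6]
opening: 0.737
```

```bash
python3 l2.py 20
```

```text
[544.24585153 154.87714998 127.12118715] -21.068976837451583 0.7373741051451534 [-1.06958049 -0.37300813 -1.64213589] [-0.07887844 -0.01291634 -0.03265165] 26.2
```

View pics/c_20.png

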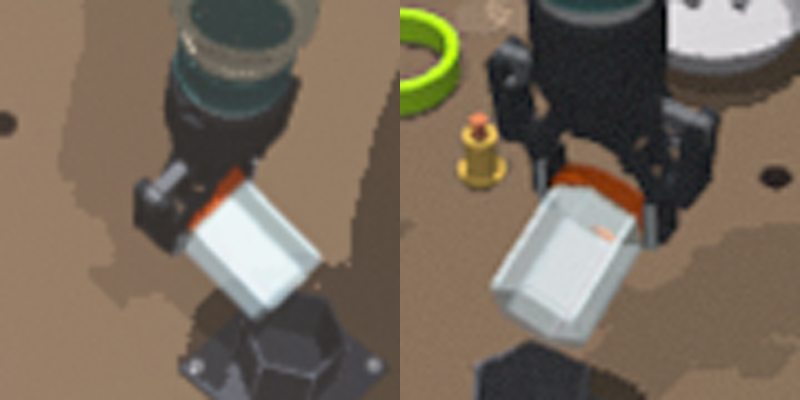

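View pics/w20.png

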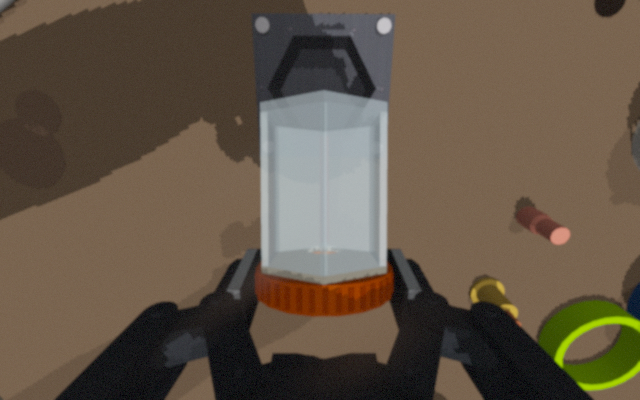

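Emit:
drive_tool --plan "-2 -5 0 0; -2 -5 0 0; -1.5 -4 -3 0; 0 0 -6 0; 0 0 -5 0; 0.7 1.8 -1 0; 1.4 3.7 0 0; 1.4 3.7 1 0; 1.2 3 3 0; 1.2 3 3 0; 1.4 3.7 3 0; 1.4 3.7 3 0; 0 0 0 0"

```text
time: 27.65
tcp_pos: [546.5, 162.0, 125.4]
tcp_rot: [0.983, -0.183, -0.005, 0.001]
contact_force: [-2.6, -5.9, 3.3]
opening: 0.737
```

```bash
python3 l2.py 21
```

```text
[546.53498785 161.99885118 125.43183853] -21.085217714230676 0.737291080628821 [-2.57305163 -5.87349133  3.2613829 ] [-1.31437687  0.68325933  0.06403118] 27.65
```

View pics/c_21.png

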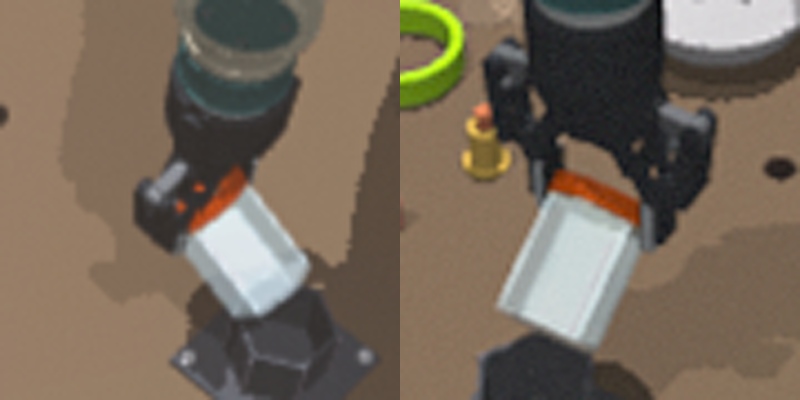

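Emit:
drive_tool --plan "1.4 3.7 3 0; 1.4 3.7 3 0; 1.4 3.7 2 0; 1.4 3.7 2 0; 1.4 3.7 2 0; 1.4 3.7 1 0; 1.4 3.7 1 0; 0 0 0 0"

```text
time: 28.6
tcp_pos: [556.9, 189.5, 138.8]
tcp_rot: [0.983, -0.183, -0.004, -0.001]
contact_force: [-1.5, -3.9, 3.1]
opening: 0.739
```

```bash
python3 l2.py 22
```

```text
[556.91750094 189.51612791 138.79145196] -21.055548298657317 0.7388365225076694 [-1.46259056 -3.92528549  3.0729683 ] [-0.9059519   0.45736694  0.02419587] 28.6
```

View pics/c_22.png

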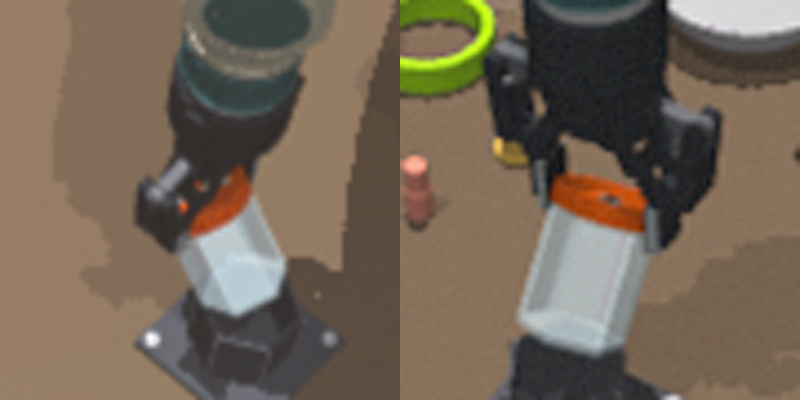

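View pics/w22.png

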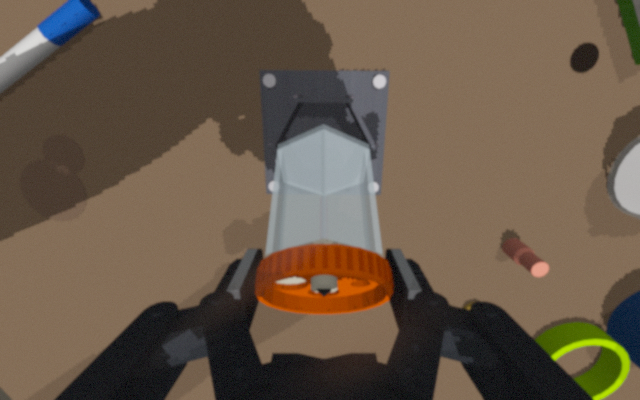

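Emit:
drive_tool --plan "1.4 3.7 1 0; 1.4 3.7 1 0; 1.4 3.7 1 0; 1.4 3.7 1 0; 1.4 3.7 0 0; 0 0 0 0"

```text
time: 29.35
tcp_pos: [563.3, 208.1, 142.0]
tcp_rot: [0.983, -0.183, -0.005, -0.001]
contact_force: [-0.9, -2.9, 0.1]
opening: 0.739
```

```bash
python3 l2.py 23
```

```text
[563.33983936 208.12075645 141.99057731] -21.04769762452365 0.7392241128028686 [-0.90827357 -2.87939703  0.10377884] [-0.64623304  0.22246904  0.0277469 ] 29.35
```

View pics/c_23.png

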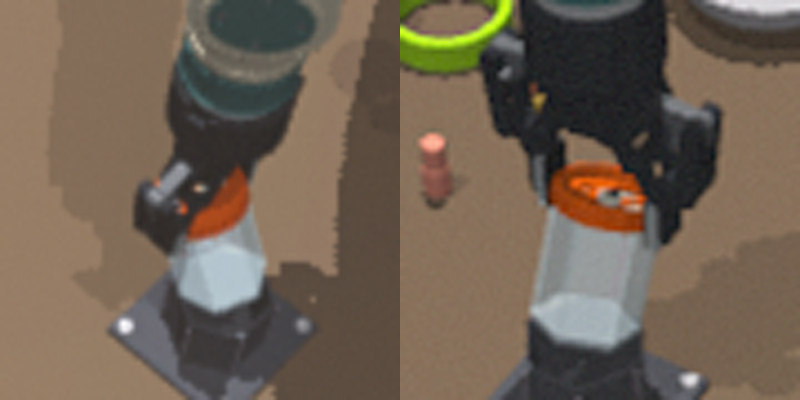

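Emit:
drive_tool --plan "1.4 3.7 1 0; 1.4 3.7 0 0; 1.4 3.7 1 0; 1.4 3.7 0 0; 0 0 0 0"

```text
time: 30.0
tcp_pos: [569.4, 223.0, 144.4]
tcp_rot: [0.983, -0.183, -0.005, -0.001]
contact_force: [0.3, -0.7, -2.9]
opening: 0.739
```

```bash
python3 l2.py 24
```

```text
[569.39060551 223.02014004 144.36598079] -21.047778513586024 0.7386090851661333 [ 0.32116633 -0.68297226 -2.91127067] [-0.03685569  0.02452043 -0.03901878] 30.0
```

View pics/c_24.png

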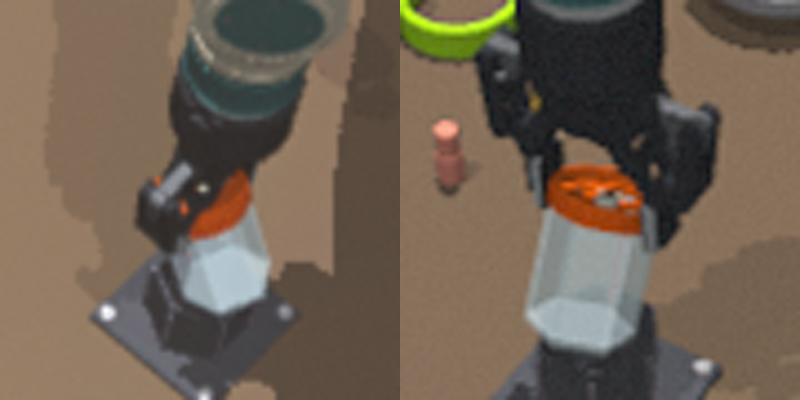

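View pics/w24.png

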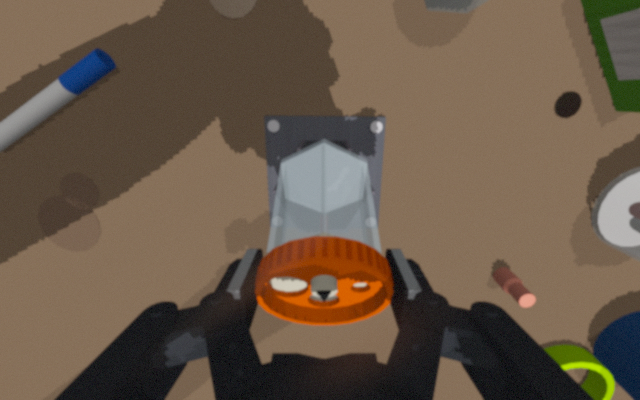

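Emit:
drive_tool --plan "0 0 8 0; 0 0 12 0; 0 0 6 0; -3 -8 0 0; -7 -16 0 0; -8 -20 0 0; -9 -22 0 0; -9 -22 -5 0; -9 -22 -8 0; -9 -22 -10 0; -9 -22 -10 0; -9 -22 -10 0; -9 -22 -10 0; -9 -20 -10 0; -6 -14 -6 0; -4 -8 -3 0; 0 0 0 0"

```text
time: 31.85
tcp_pos: [467.2, -18.7, 97.7]
tcp_rot: [0.983, -0.184, -0.006, -0.001]
contact_force: [-0.2, 0.9, -2.4]
opening: 0.737
```

```bash
python3 l2.py 25
```

```text
[467.17307338 -18.71247895  97.6664887 ] -21.217185823289935 0.7371613551787252 [-0.23083595  0.89264315 -2.4256149 ] [ 0.00613652 -0.03600351  0.04655484] 31.85
```

View pics/c_25.png

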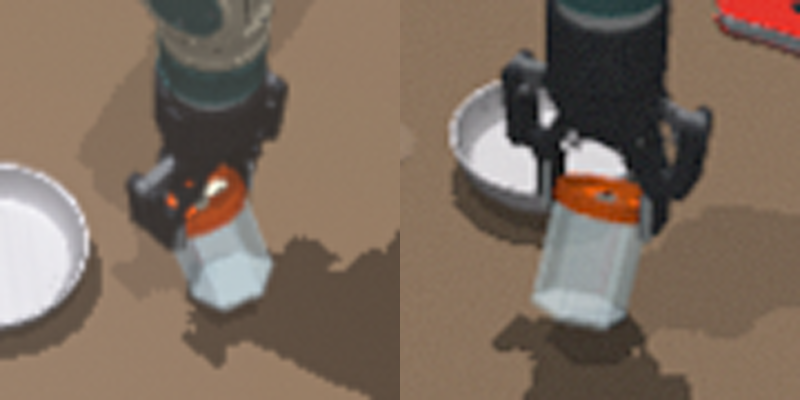

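Emit:
drive_tool --plan "0 0 -4 0; 0 0 -3 0; 0 0 -2 0; 0 0 -1 0; 0 0 -1 0; 0 0 -1 0; 0 0 0 0"

```text
time: 32.7
tcp_pos: [469.0, -17.7, 86.2]
tcp_rot: [0.983, -0.183, -0.005, -0.001]
contact_force: [-0.2, -0.6, -2.0]
opening: 0.738
```

Emit:
drive_tool --plan "0 0 -1 0; 0 0 -1 0; 0 0 -1 0; 0 0 0 0"

```text
time: 33.1
tcp_pos: [468.9, -17.8, 83.2]
tcp_rot: [0.983, -0.183, -0.005, -0.001]
contact_force: [0.5, 0.2, -1.9]
opening: 0.737
```

Emit:
drive_tool --plan "0 0 -1 0; 0 0 -1 0; 0 0 -1 0; 0 0 0 0"

```text
time: 33.5
tcp_pos: [469.9, -18.1, 81.3]
tcp_rot: [0.983, -0.183, -0.004, -0.001]
contact_force: [-0.9, -0.2, 5.0]
opening: 0.739
```

Emit:
drive_tool --plan "1.1 2.8 0 0; 1.1 2.8 0 0; 1.1 2.8 0 0; 1.1 2.8 -0.3 0; 1.1 2.8 -0.3 0; 1.1 2.8 -0.4 0; 0 0 0 0"

```text
time: 34.2
tcp_pos: [476.8, -1.5, 80.6]
tcp_rot: [0.983, -0.183, -0.004, -0.0]
contact_force: [-0.5, -0.6, 6.6]
opening: 0.735
```

```bash
python3 l2.py 26
```

```text
[476.82464399  -1.48355611  80.60341238] -21.080368474420002 0.7353089181767205 [-0.45834939 -0.64155236  6.57024463] [-0.42745457  0.41146786 -0.02827917] 34.2
```

View pics/c_26.png

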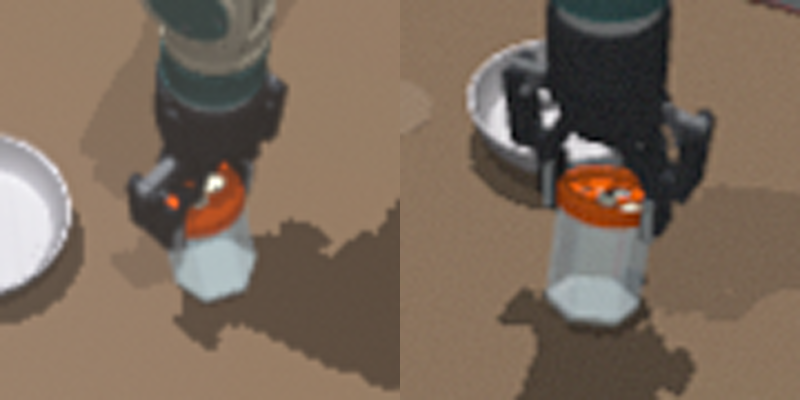

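View pics/w26.png

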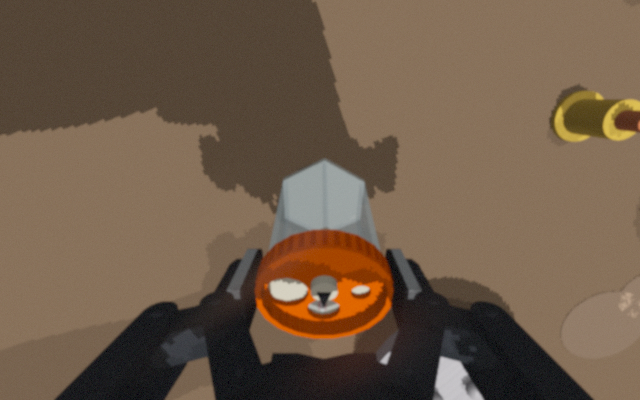

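Coming upright (about 12 deg left). I keep dragging and lowering.

Emit:
drive_tool --plan "1.1 2.8 -0.4 0; 1.1 2.8 -0.5 0; 1.1 2.8 -0.5 0; 1.1 2.8 -0.5 0; 1.1 2.8 -0.6 0; 1.1 2.8 -0.6 0; 0 0 0 0"

```text
time: 35.05
tcp_pos: [482.9, 16.0, 76.3]
tcp_rot: [0.983, -0.183, -0.004, -0.001]
contact_force: [0.4, -2.2, 3.7]
opening: 0.737
```

```bash
python3 l2.py 27
```

```text
[482.89390478  15.97559687  76.30824902] -21.05842538944505 0.7367835492311984 [ 0.42380888 -2.1617778   3.72048008] [-0.51208669 -0.07158684  0.02752291] 35.05
```

View pics/c_27.png

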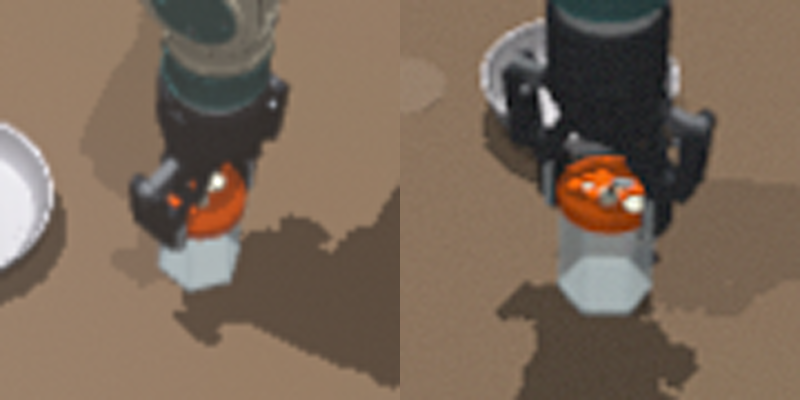

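View pics/w27.png

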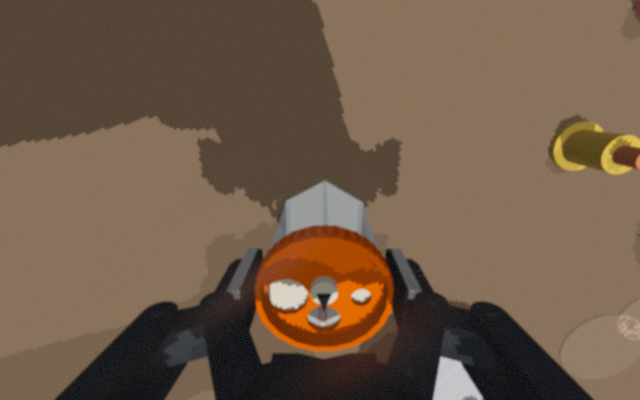

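Emit:
drive_tool --plan "1 2.6 -0.5 0; 0.7 1.8 -0.5 0; 0 0 -0.5 0; 0 0 -0.5 0; 0 0 0 0"

```text
time: 35.7
tcp_pos: [483.8, 20.1, 75.1]
tcp_rot: [0.983, -0.183, -0.005, -0.0]
contact_force: [-2.3, -2.8, 11.1]
opening: 0.741
```

```bash
python3 l2.py 28; python3 - <<'E'
from m import *
a=load('si28')[0]; b=load('sc28')[0]
img,K,T=load('si28')
print(proj(K,T,sense()['tcp_pos']),proj(*load('sc28')[1:],sense()['tcp_pos']))
E
```

```text
[483.82093385  20.08497717  75.1432349 ] -21.10373695627962 0.7411358583642653 [-2.30171456 -2.81183358 11.13189757] [-0.81028158  0.51536398 -0.02486518] 35.7
[330.09402994 219.22951891] [361.80418167 193.59768414]
```

View pics/c_28.png

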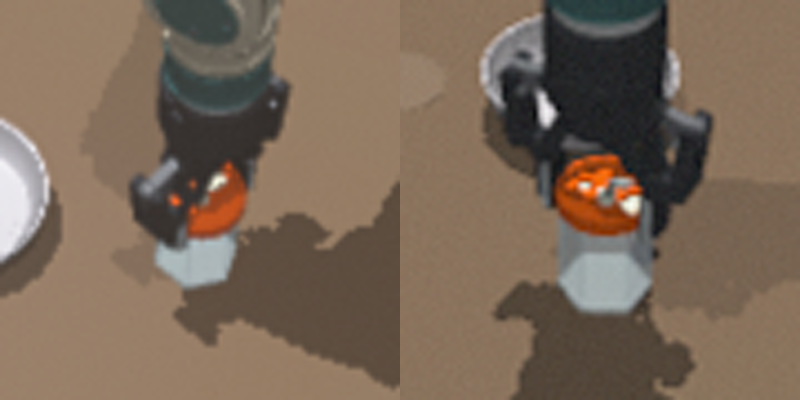

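View pics/w28.png

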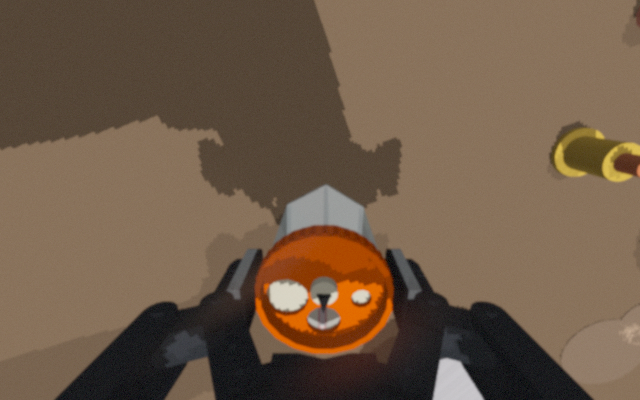

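Emit:
drive_tool --plan "0 0 0.5 0; 0 0 0.5 0; 0 0 0.5 0; 0 0 0 0"

```text
time: 36.25
tcp_pos: [483.6, 20.4, 75.4]
tcp_rot: [0.983, -0.183, -0.005, -0.001]
contact_force: [-0.1, -2.2, 2.0]
opening: 0.741
```

Emit:
drive_tool --plan "0 0 0 0; 0 0 0 0; 0 0 0 0; 0 0 0 0; 0 0 0 0; 0 0 0 0" --claw 80

```text
time: 36.85
tcp_pos: [483.9, 20.3, 75.7]
tcp_rot: [0.983, -0.183, -0.005, -0.001]
contact_force: [0.2, -0.6, -0.1]
opening: 0.938
```

```bash
python3 l2.py 29
```

```text
[483.87597203  20.31423359  75.6726576 ] -21.089617159437697 0.9379976522882635 [ 0.1867705  -0.61320685 -0.09444364] [-0.00175333 -0.03061048  0.02104091] 36.85
```

View pics/w29.png

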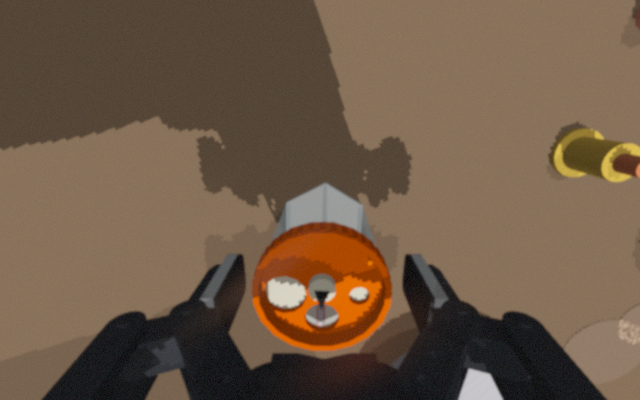

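Emit:
drive_tool --plan "0.5 0 0 0; 0 0 2 0; 0 0 4 0; 0 0 8 0; 0 0 15 0; 0 0 20 0; 0 0 20 0; 0 0 25 0; 0 -20 25 0; 0 -30 20 0; 0 -30 10 0; 0 0 0 0; 0 0 0 0" --claw 85.4

```text
time: 38.3
tcp_pos: [484.6, -60.1, 225.4]
tcp_rot: [0.983, -0.184, -0.004, -0.001]
contact_force: [0.4, 0.1, 0.5]
opening: 0.996
```

```bash
python3 - <<'E'
from m import *
s=sense(); print(s['tcp_pos'],s['contact_force'],s['time'],s['opening'])
img,K,T=snap('wrist','w30');img2,K2,T2=snap('scene','sc30'); img3,K3,T3=snap('side','si30')
p=[478,20,40]
c=proj(K2,T2,p).astype(int); d=proj(K3,T3,p).astype(int); print(c,d)
f=lambda i,c: cv2.resize(i[c[1]-25:c[1]+25,c[0]-25:c[0]+25],(400,400),interpolation=2)
cv2.imwrite('pics/c_30.png',np.hstack([f(img2,c),f(img3,d)]))
c=proj(K2,T2,[522,-161,25]).astype(int); d=proj(K3,T3,[522,-161,25]).astype(int)
cv2.imwrite('pics/d_30.png',np.hstack([f(img2,c),f(img3,d)]))
E
```

```text
[484.55144196 -60.09895079 225.4363013 ] [0.39273053 0.11802432 0.52275793] 38.3 0.996428559603586
[361 198] [331 228]
```

View pics/c_30.png

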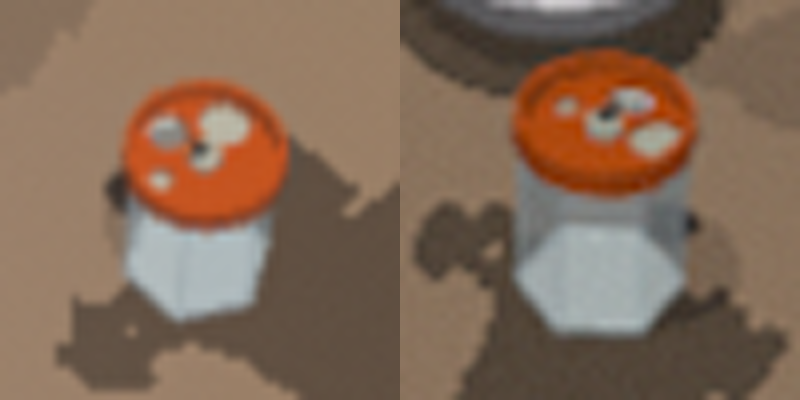

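View pics/d_30.png

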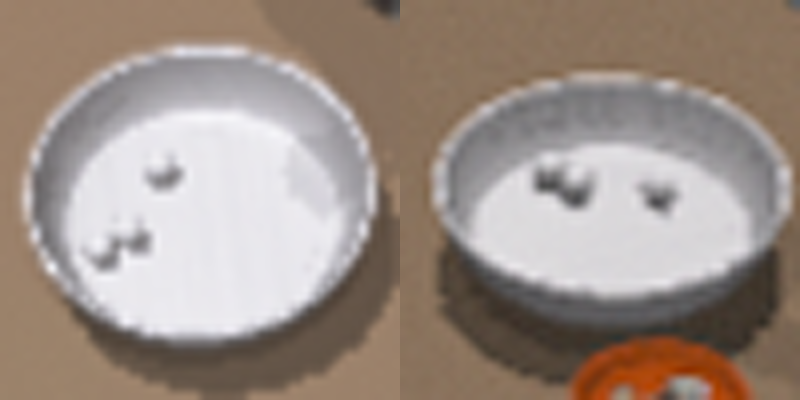

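View pics/sc30.png

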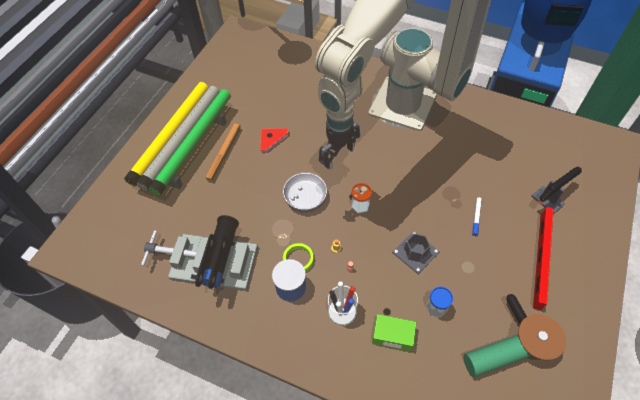

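View pics/w30.png

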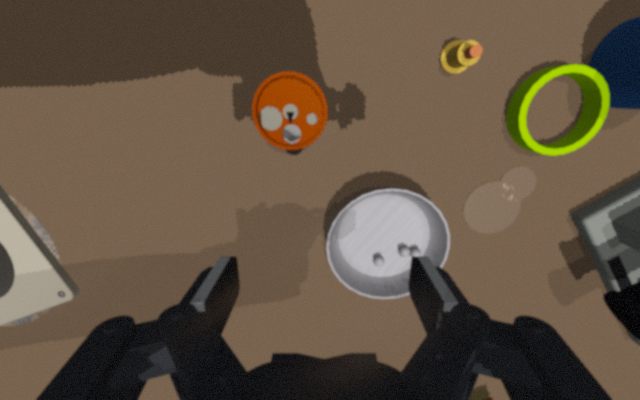

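```bash
python3 - <<'E'
from m import *
r=[]
for n,roi in [('sc30',(340,175,385,205)),('si30',(310,205,355,240))]:
    img,K,T=load(n)
    M=blob(img,(3,150,100),(18,255,255),roi); M=cv2.morphologyEx(M,cv2.MORPH_CLOSE,np.ones((7,7)))
    c=max(cv2.findContours(M,0,2)[0],key=cv2.contourArea); e=cv2.fitEllipse(cv2.convexHull(c)); print(onz(K,T,*e[0],80)); r.append(ray(K,T,*e[0]))
A=np.stack([r[0][1],-r[1][1]],1); t=np.linalg.lstsq(A,r[1][0]-r[0][0],rcond=None)[0]
print('triangulated dial centre',r[0][0]+t[0]*r[0][1],r[1][0]+t[1]*r[1][1])
a=load('sc0');b=load('sc30')
d=cv2.absdiff(a[0],b[0]).max(2)
for nm,(x,y) in dict(nozzle=(350,266),gas=(336,245),tape=(298,257),blue=(440,300),marker=(477,215),magnet=(272,137),brush=(223,151)).items(): print(nm,d[y-12:y+12,x-12:x+12].max(), (d[y-12:y+12,x-12:x+12]>40).sum())
E
```

```text
[480.41213717  16.62425537  80.        ]
[481.33641724  18.82733569  80.        ]
triangulated dial centre [480.27600074  16.58229255  79.7831372 ] [481.4689924   17.52997835  78.85085565]Traceback (most recent call last):
  File "<stdin>", line 9, in <module>
  File "h.py", line 12, in load
    z=np.load(f'pics/{fn}.npz'); return z['img'],z['K'],z['T']
    fid = stack.enter_context(open(os.fspath(file), "rb"))
                              ~~~~^^^^^^^^^^^^^^^^^^^^^^^
FileNotFoundError: [Errno 2] No such file or directory: 'pics/sc0.npz'
```

Dial centre at 79–80 mm (expected about 79–80), so the tub stands flat. One last check that the bystanders have not moved, then I hand in.

```bash
python3 - <<'E'
from m import *
a=load('scene0');b=load('sc30')
d=cv2.absdiff(a[0],b[0]).max(2)
for nm,(x,y) in dict(nozzle=(350,266),gas=(336,245),tape=(298,257),blue=(440,300),marker=(477,215),magnet=(272,137),brush=(223,151)).items(): print(nm,d[y-12:y+12,x-12:x+12].max(), (d[y-12:y+12,x-12:x+12]>40).sum())
print(sense()['time']); print(finish_job())
E
```

```text
nozzle 7 0
gas 7 0
tape 7 0
blue 7 0
marker 8 0
magnet 7 0
brush 8 0
38.45
the job is handed in; nothing more can be done
None
```

I turned the dial to the middle hole while the tub was still in the stand, and the pointer lined up with that hole in the camera. All three balls went into the dish, and the tub is standing on the open bench. The job took 38.5 s; `finish_job()` gave no verdict.

**How it was tipped:** the tool can only point down, so I held the tub by its dial and pushed it against the dish rim until it tipped past level, an estimated 107°. I never measured that angle directly. Two of the balls lodged side by side, and a short shake over the dish freed them.

**How it was set down:** the grip held the tub tilted, so I used contact with other things to turn it back:
1. I dragged it along the bench.
2. I pushed its base against the stand's base plate, then over the top edge of the stand wall.
3. I dragged and pressed it upright on the bench near x 481, y 17 mm.

Bench contact as read at the wrist stayed at about 15 N or less at the end of each move.

**Last checks:**
- **Balls:** all three show in the dish in all three cameras.
- **Tub:** the dial centre came out at 79–80 mm high, as expected for a tub standing flat. The two views agreed to about 2 mm.
- **Bystanders:** the scene picture shows no change at any of them.
- **Robot:** the gripper is open and clear, with no contact force.

**What did not go as expected:**
- The dial slid about 5 mm up in the jaws while tipping.
- Trying to swing the tub upright with quick up-and-down moves had no effect.
- One approach to the stand wall was too high and I repeated it.

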